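# Nip up a slotted union nut with a hook spanner

## Task

The round slotted union nut on the upright pipe end is only loosely run on. Gently hook the hook spanner flat round it with its tooth in one of the slots and swing the spanner clockwise, seen from above, by the end of its handle until the nut pulls up firm on its seal - about 7 N at the end of the handle; 12 N would crush the seal. Then take the spanner off and lay it flat on the bench well clear of the union; turn the nut with the spanner only, and leave the small parts standing round it where they are.

Things in the scene. Friction and masses are not known exactly. Their poses are not given: they have to be found in the camera images.
- hook_spanner: Loose steel hook spanner, 10 mm thick, flat on the bench. Origin: centre of its hook, underside; x along the straight handle (18 mm wide, free end at x = 175 mm), y to the tooth, z up. The hook is an arc about the origin, inner radius 33 mm, 11 mm wide, from 13 degrees on the handle's -y side to the tooth at 90 degrees on its +y side. It turns a nut clockwise when the handle is pushed towards -y.
- spanner_grip (a point): Middle of the spanner's handle cross-section, 5 mm above its underside, 85 mm from the hook centre: the place to grasp it, across the 18 mm width. Axes as the spanner's.
- spanner_tooth (a point): In the tip of the spanner's tooth, 26.5 mm from the hook centre, 5 mm above its underside (the tooth's end face is 1 mm further in). The tooth is 6 mm wide, stands 7.5 mm in from the arc and points at the hook centre. Under load it bites on the slot wall: ease the handle back about 5 degrees before taking it off. Axes as the spanner's.
- spanner_push (a point): Near the free end of the spanner's handle, 155 mm from the hook centre, half-way up: the place to push. Axes as the spanner's.
- nut: Steel union nut, round, 63 mm across, from 4 to 26 mm above the bench; it only turns about its fixed vertical axis. Origin on the axis at bench height, x to nut_slot, z up. Six square slots in the rim, 60 degrees apart, each 11 mm wide, 7 mm deep, open top and bottom.
- nut_axis (a point): On the nut's axis, 10 mm above the bench. The nut turns against drag (1 to 4 N at spanner_push, more when fast) for some 14 to 32 degrees clockwise until its seal takes load; then the force there rises by about 0.5 N per mm of handle travel, and the nut stays tight when let go. The angle at which the seal begins to load differs each time and cannot be seen: it must be felt.
- nut_slot (a point): In the mouth of one of the nut's six slots, 28.5 mm from the axis, 10 mm above the bench; x points outward along the slot. The other slots serve as well.
- pipe_end: Fixed upright pipe end inside the nut: 45 mm across in the nut, 30 to 50 mm across above it, top 55 mm above the bench. Origin on the nut's axis at bench height, z up.
- mount: Steel foot plate under the pipe end, 3 mm thick; origin on the nut's axis at bench height. It runs 99 mm out along its x axis, 36 mm wide, with two screw heads 9 mm high. Elsewhere the bench round the nut is bare, so the spanner lies and slides flat on it.
- ferrule: Bystander: pale flanged pipe ferrule, 50 mm across, 30 mm high, origin under its centre.
- beaker: Bystander: small white dosing cup, 58 mm across, 61 mm high, origin under its centre.
- nozzle_spare: Bystander: spare filling nozzle standing on its flange, 32 mm across, 67 mm high, origin under its centre.
- seal_ring: Bystander: white seal ring lying flat, 43 mm across, 8 mm high, origin under its centre.

How it is judged (in metres and radians):
On the way, in this order (a step that is already met when the one before it is completed fails the run):
1. the spanner lies round the nut with its tooth in a slot (tooth tip within 29.5 mm of the nut's axis, lying no more than 4 mm above the bench) (horizontal distance between spanner_tooth and nut_axis below 0.0295 m and height (world z) of spanner_tooth below 0.009 m), for 0.2 s.
2. the nut is pulled up firm on its seal (0.7 mm or more of slot travel past the point where the seal starts to load, about 0.8 N m or 6 N at the handle's end) (y of nut_slot in the frame of pipe_end below -0.0007 m), for 0.2 s.
At the end, for the whole second after the job is handed in: The nut is still firm on its seal (at least 0.4 mm of slot travel past the point where the seal starts to load), and the spanner lies flat and still on the bench with its tooth, grip and handle end all more than 80 mm from the nut's axis (y of nut_slot in the frame of pipe_end below -0.0004 m and horizontal distance between each of spanner_tooth, spanner_grip, spanner_push and nut_axis above 0.08 m and height (world z) of spanner_grip below 0.01 m and angle between spanner_grip's own z axis and vertical below 0.06 rad and linear speed of hook_spanner below 0.01 m/s); the robot touches nothing.
It fails at once if the nut is overtightened and the seal crushed (3.1 mm of slot travel past the point where the seal starts to load, about 1.8 N m or 12 N at the handle's end) (y of nut_slot in the frame of pipe_end below -0.0031 m).
It fails at once if the fingers press on the nut (more than 5 N) (contact force between the fingers and nut above 5 N).
It fails at once if the spanner is banged or jammed against the nut (more than 150 N) (contact force between hook_spanner and nut above 150 N).
It fails at once if a small part standing round the union (ferrule, dosing cup, spare nozzle, seal ring) is pushed aside by more than 15 mm (distance of any of ferrule, beaker, nozzle_spare, seal_ring from where it was at the start of the episode above 0.015 m).
It also fails if it takes over 67 s, if anything falls off the work surface, if the arm or the gripper's body presses on something with over 40 N, if the wrist force passes 120 N, or if a joint passes its speed limit or range.

## Robot

A 6-joint arm with a two-finger parallel gripper is mounted at the origin on the work surface; the furniture and walls round the work are solid. World frame = base frame: x ahead of the robot, y to its left, z up, the work surface at z = 0. Lengths are in mm, angles in rad, forces in N, time in s.
With the tool pointing down it reaches from about 350 to 775 mm from the base axis. Payload 7.3 kg.
Tool frame: the origin (TCP) lies at the very end of the fingers, on their centre line; the grasp point (between the pads) lies 19 mm behind it; z points along the fingers, x is the direction in which the jaws open and shut, and the axes are right-handed (so a half turn about z gives the same grasp; the last joint's range is limited). The gripper opens to 92 mm and grips with 3 to 60 N. Pads are 19 mm wide; open, the fingers measure 130 mm over their backs; the gripper's body (75 mm by 190 mm) begins 47 mm behind the grasp point.
Start: joints at [-1.25, 0.342, 1.524, -0, 1.275, -0.146], TCP at [236.291, -468.843, 204.541] pointing down, gripper open.
Joint ranges: [-2.53, 2.53], [-0.77, 2.02], [0.04, 2.7], [-1, 4.14], [0.28, 2.66], [-3.11, 3.11]. Speed limits (rad/s): [2.57, 2.57, 3.14, 3.14, 3.14, 3.14].

## Interface

Orientations are given as [roll, pitch, yaw] about the fixed x, y, z axes, in that order (R = Rz(yaw) Ry(pitch) Rx(roll)).
In Python, from plant import bot, capture, camera_params gives the robot as it stands.
- The arm moves only by the shell command python3 -m jog 'ROWS' [OPENING]. ROWS is a JSON object of lists of equal length, an entry for each row: "xyz": the shift along the world's x, y, z as a fraction of full scale, a list of three; "angular": the turn, a rotation vector about the world's x, y, z as a fraction of full scale, a list of three. In form: {"xyz": [[x, y, z], ...], "angular": [[wx, wy, wz], ...]}. A call has 1 to 10 rows; each row shifts and turns the pose as measured when the row begins; what a row does not reach is not made up. Full scale, the value 1, is 2 cm for a shift and 6 degrees for a turn. A row lasts 1/10 s, in which the tool goes at most 50 mm and 8.59 degrees, less where a joint would pass 70% of its speed; a pose out of reach is approached as far as the arm can. A call with a number of a shift or a turn outside -1 to 1 is refused whole. A call with a gripper value outside its range is refused whole. OPENING is the closure, from -1 (fully open) to 1 (shut), set as the call begins (- or left out, the last holds). The fingers move at their own pace and stop on an object; the grip force is fixed at half the most. Time passes only in rows, so rows that do not move let the fingers close. It gives the time, the measured TCP pose, the force and the opening at its end, in the units of the state.
- bot.get_obs(): the state, without advancing time (a new reading comes with each control period).
- capture(name): name is "side" or "top" or "wrist"; returns the picture (384x512x3 uint8, red, green, blue); there is no depth.
- camera_params(name): a dict with "fx", "fy", "cx", "cy" (pixels), "k1" (the pictures are not rectified: a ray, as slopes to the right and down, at radius r is drawn at 1 + k1 r^2 times it, then the intrinsics apply), "rvec" (rotation vector, rad) and "tvec" (3), from world to camera coordinates, as OpenCV has them. Camera axes: x right, y down, z forward; pixel columns grow to the right and rows downward; lengths in mm; the calibration is good to about 2 mm. A picture is of the moment at which its call begins: read the wrist's pose just before it. camera_params takes no time and is no camera call; for the wrist camera it gives the pose at the moment of the call.
- bot.close_job(): hands the job in, once; it reports no verdict.
The state is a dict: "time": time; "joint_positions": joint angles; "dq": joint speeds; "tau": joint torques, N m; "tool_pos": TCP position; "tcp_rot": TCP orientation; "contact_force": force on the tool from outside, world axes, zero at the start; "moment": the same for the moment, N m; "grip_width": finger opening in mm.
Only numpy, scipy, OpenCV 4.12 (cv2) and the standard library are available. Lean on these libraries where they do the work, as an engineer would, in place of code of your own. Each camera call takes 0.05 s, during which the arm holds its last target.

## Working session

There is one attempt and no reset: what is moved stays moved. The work goes in short steps, Python scripts to look and compute and a shell command to move; the robot and the scene stay as the last step left them, time stands still between calls to the robot, and variables do not carry over. Pictures are saved under pics/ and viewed, and the job is handed in when it is done.

```bash
ls; mkdir -p pics; python3 - <<'E'
from plant import bot,capture,camera_params
import cv2
print(bot.get_obs())
for n in ["side","top","wrist"]:
    p=camera_params(n); print(n,p)
    cv2.imwrite(f"pics/{n}0.png",capture(n)[:,:,::-1])
E
```

```text
pics
{'time': 0.0, 'joint_positions': array([-1.24999597e+00,  3.42708720e-01,  1.52500098e+00,  3.13944007e-06,
        1.27538130e+00, -1.46002055e-01]), 'dq': array([ 0.00180676, -0.00036144,  0.00016491, -0.00041059, -0.00013791,
        0.00035766]), 'tau': array([-1.42010569e-03, -4.31248248e+01, -2.44220603e+01,  7.17214867e-02,
        5.59448591e-02, -1.08560885e-04]), 'tool_pos': array([ 236.15099815, -468.41128156,  203.85784456]), 'tcp_rot': array([-3.14137170e+00,  1.48197054e-03, -1.10399467e+00]), 'contact_force': array([ 0.22523926, -0.82507778, -0.61450622]), 'moment': array([ 0.01901367,  0.02127913, -0.03071267]), 'grip_width': 92.17492955273705}
side {'fx': 473.80642464215094, 'fy': 473.80642464215094, 'cx': 251.09385968630414, 'cy': 189.2832773368385, 'k1': 0.02433963356755626, 'rvec': array([ 0.41043967, -2.60600936,  1.46124258]), 'tvec': array([447.88199577, 234.2571422 , 710.10089863])}
top {'fx': 442.96878630325773, 'fy': 442.96878630325773, 'cx': 259.7833868386295, 'cy': 189.245934149883, 'k1': -0.030329797193695447, 'rvec': array([ 2.1620866 , -2.11111921,  0.18112614]), 'tvec': array([-205.63348406,  513.63730673, 1078.20211336])}
wrist {'fx': 299.0629721878178, 'fy': 299.0629721878178, 'cx': 261.044969499398, 'cy': 195.29218646358882, 'k1': 0.0006941997712085621, 'rvec': array([-2.45991732,  1.51400196,  0.2219555 ]), 'tvec': array([-524.85355547,  -35.03763011,  391.88369269])}
```

View pics/top0.png

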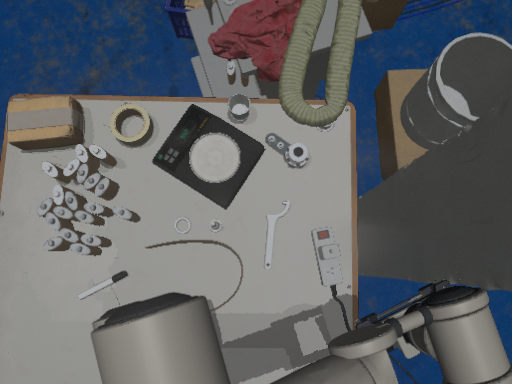

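View pics/side0.png

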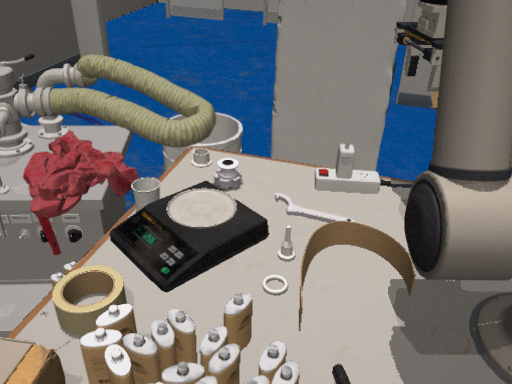

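View pics/wrist0.png

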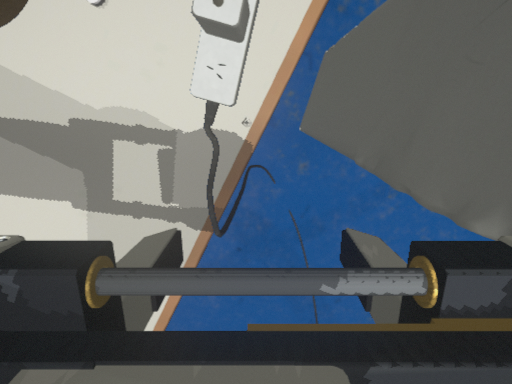

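Top view: nut at about (297,153) with its foot plate running up-left to (270,138). The spanner's hook is near (281,208), handle end (268,265). The spare nozzle is at (216,226), the ring at (182,226), the cup at (238,107) and the ferrule at (327,122).

```bash
cat > h.py <<'E'
import numpy as np, cv2
from plant import bot,capture,camera_params
def ray(p,uv):
    uv=np.array(uv,float); d=np.array([(uv[0]-p['cx'])/p['fx'],(uv[1]-p['cy'])/p['fy']])
    s=d.copy()
    for _ in range(20): s=d/(1+p['k1']*(s@s))
    R=cv2.Rodrigues(p['rvec'])[0]; return -R.T@p['tvec'], R.T@np.array([s[0],s[1],1])
def plane(p,uv,z):
    o,d=ray(p,uv); return o+d*(z-o[2])/d[2]
def proj(p,X):
    R=cv2.Rodrigues(p['rvec'])[0]; c=R@np.array(X,float)+p['tvec']; s=c[:2]/c[2]; s=s*(1+p['k1']*(s@s))
    return np.array([s[0]*p['fx']+p['cx'],s[1]*p['fy']+p['cy']])
def crop(img,x0,y0,x1,y1,k): return cv2.resize(img[y0:y1,x0:x1],None,fx=k,fy=k,interpolation=cv2.INTER_CUBIC)
E
python3 - <<'E'
from h import *
t=cv2.imread('pics/top0.png'); s=cv2.imread('pics/side0.png')
cv2.imwrite('pics/topc.png',crop(t,215,95,345,275,3.3)); cv2.imwrite('pics/sidec.png',crop(s,180,140,380,280,4))
p=camera_params('top')
for n,uv,z in [('nut',(297,153),55),('hook',(281,208),5),('end',(268,265),5),('noz',(216,226),30),('ring',(182,226),5),('cup',(238,107),30),('fer',(327,122),20),('strip',(323,232),30),('scale corner',(226,206),40),('scale corner r',(263,152),40)]:
    print(n,plane(p,uv,z).round(1))
E
```

```text
nut [ 612.1 -285.7   55. ]
hook [ 476.7 -249.7    5. ]
end [ 329.6 -218.9    5. ]
noz [423.8 -85.   30. ]
ring [423.6   5.2   5. ]
cup [ 739.8 -130.6   30. ]
fer [ 707.8 -367.7   20. ]
strip [ 415.  -355.5   30. ]
scale corner [ 474.  -109.1   40. ]
scale corner r [ 616.4 -199.3   40. ]
```

View pics/topc.png

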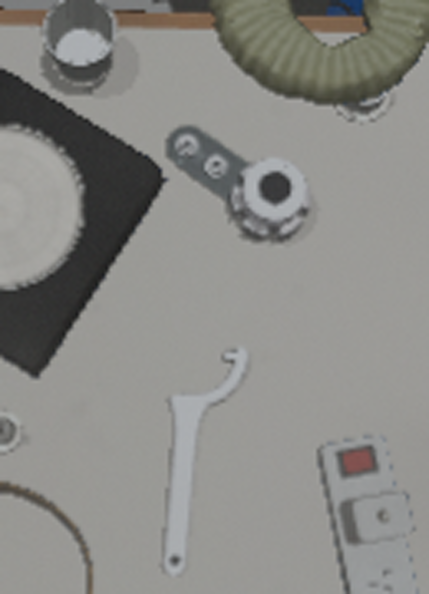

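View pics/sidec.png

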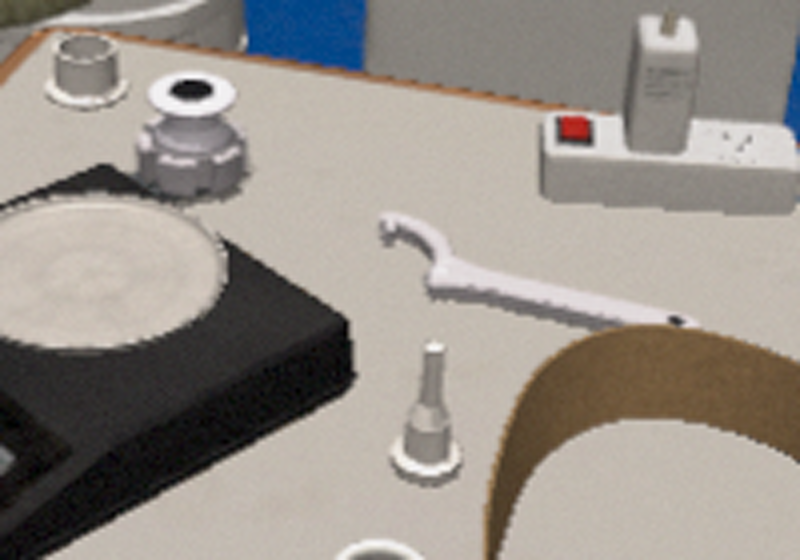

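```bash
python3 - <<'E'
from h import *
from scipy.spatial.transform import Rotation as Ro
o=bot.get_obs(); p=camera_params('wrist')
R=cv2.Rodrigues(p['rvec'])[0]; c=-R.T@p['tvec']
T=Ro.from_euler('xyz',o['tcp_rot']).as_matrix()
print('cam',c,'in tool',T.T@(c-o['tool_pos'])); print('cam axes in tool\n',(T.T@R.T).round(3)); print(T.round(3))
t=camera_params('top')
print(plane(t,(215+174/3.3,95+560/3.3),10),plane(t,(215+187/3.3,95+400/3.3),10),plane(t,(215+275/3.3,95+188/3.3),55))
E
```

```text
cam [ 306.2025428  -434.12732726  384.89453703] in tool [   0.59866947  -78.02693965 -180.87363363]
cam axes in tool
 [[ 1.     0.    -0.   ]
 [-0.     0.959  0.285]
 [ 0.    -0.285  0.959]]
[[ 0.45  -0.893 -0.   ]
 [-0.893 -0.45   0.001]
 [-0.001 -0.    -1.   ]]
[ 330.35391072 -218.07454041   10.        ] [ 454.11355485 -225.70433968   10.        ] [ 614.86209879 -289.04228457   55.        ]
```

```bash
python3 -m jog '{"xyz":[[0.7,1,0],[0.7,1,0],[0.7,1,0],[0.7,1,0],[0.7,1,0],[0.7,1,0],[0.7,1,0],[0.7,1,0],[0.7,1,0],[0.7,1,0]],"angular":[[0,0,-0.5],[0,0,-0.5],[0,0,-0.5],[0,0,-0.5],[0,0,-0.5],[0,0,-0.5],[0,0,-0.5],[0,0,-0.5],[0,0,-0.5],[0,0,-0.5]]}'; python3 -m jog '{"xyz":[[0.7,1,-1],[0.3,0.5,-1],[0,0,-1],[0,0,-1],[0,0,0]],"angular":[[0,0,0],[0,0,0],[0,0,0],[0,0,0],[0,0,0]]}'
python3 - <<'E'
from h import *
p=camera_params('wrist');im=capture('wrist');cv2.imwrite('pics/w1.png',im[:,:,::-1])
import pickle;pickle.dump(p,open('w1.pkl','wb'))
t=camera_params('top');pickle.dump(t,open('top.pkl','wb'))
E
```

```text
time: 1.15
tool_pos: [377.8, -261.5, 201.1]
tcp_rot: [3.139, 0.006, -1.654]
contact_force: [0.7, -0.6, -0.0]
grip_width: 92.0
time: 1.65
tool_pos: [399.9, -226.7, 118.7]
tcp_rot: [3.14, 0.006, -1.651]
contact_force: [-0.3, -0.4, 0.3]
grip_width: 91.8
```

View pics/w1.png

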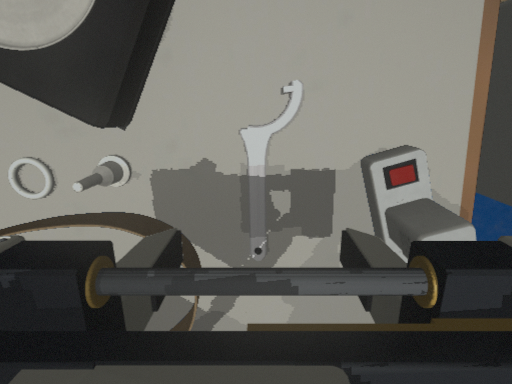

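Wrist view: the whole spanner is visible. Tooth tip is at about (285,89) and the handle hole at (258,251), with the nut out of the frame above.

```bash
python3 - <<'E'
from h import *
im=cv2.imread('pics/w1.png')
cv2.imwrite('pics/w1c.png',crop(im,225,70,325,270,3)); 
c=crop(im,230,70,320,150,8);cv2.imwrite('pics/w1d.png',c)
import pickle;p=pickle.load(open('w1.pkl','rb'))
g=im.max(2).astype(int)
for y in range(150,250,12): print(y,g[y,240:276])
E
```

```text
150 [157 156 157 157 138 120 146 174 191 189 190 189 189 188 189 189 189 189
 189 188 190 188 190 189 190 169 141 140 139 148 156 156 156 157 156 156]
162 [153 154 152 153 155 156 155 136 146 181 188 189 188 188 188 191 187 189
 188 189 189 189 188 188 169 141 140 140 148 157 156 155 156 157 155 156]
174 [139 136 129 132 131 132 114 104 126 154 172 173 176 175 171 171 171 164
 161 170 172 175 171 166 152 132 133 130 131 131 130 129 132 132 131 115]
186 [100  88  90  89  92  87  90  90  89  97 108 107 108 108 107 106 104 103
 103 105 107 104 106 107  98  89  91  88  89  89  90  90  90  91  87  90]
198 [ 88  88  89  87  89  89  89  86  88  93 104 105 104 105 106 106 103 102
 104 104 103 105 104 104  99  88  88  87  88  88  87 115 136 137 138 139]
210 [ 98  89  87  87  88  86  89  89  86  89 100 104 104 104 104 104 105 102
 102 101 101 101 103 101  98  89  88  86  88  89  88  87  88  87  89  87]
222 [101  99  92  87  87  88  88  86  87  88  96 103 104 105 102 102 103 100
 101 103 102 101 103 101  97  88  88  87  88  89  88  87  88  87  87  85]
234 [102 104 104 100 103 102 102 102 102  94  93 100 102 104 102  99 102 100
 101 101 101 102 101 101  98  95  93  93 103 103 101 103 104 102 104 103]
246 [101 102 102 104 101 102 101 104 103 103 106 115 122 122 119 120 119 115
 114 152 179 158 120 119 114  99  89  87  94 103 102 103 104 102 102 103]
```

View pics/w1c.png

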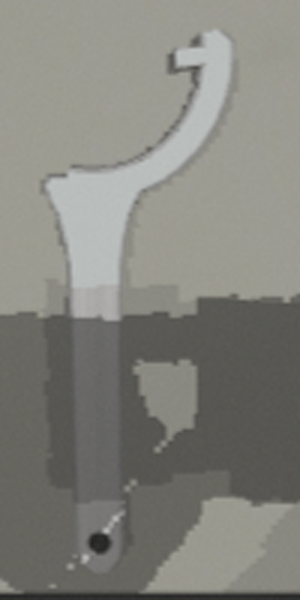

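View pics/w1d.png

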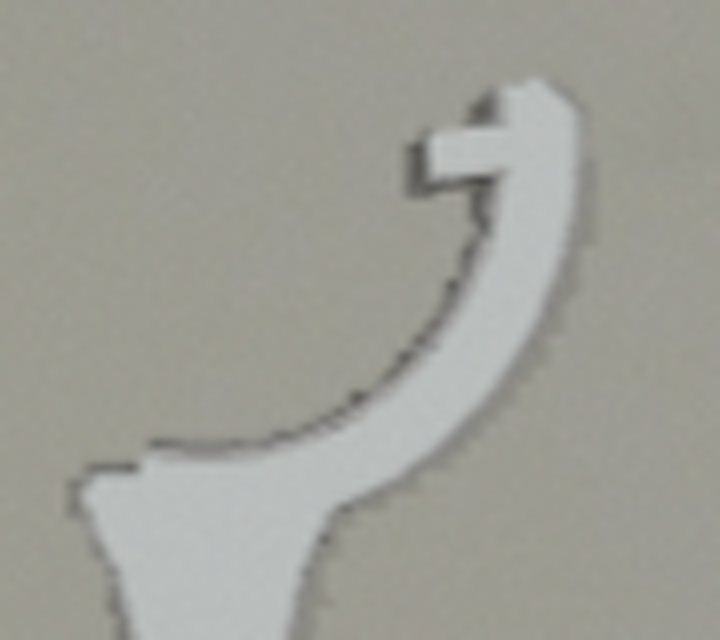

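```bash
cat > span.py <<'E'
from h import *
import pickle
from scipy.optimize import least_squares
p=pickle.load(open('w1.pkl','rb'))
f=lambda x,y:plane(p,((x+.5)/8-.5+230,(y+.5)/8-.5+70),10)[:2]
inn=np.array([f(*a) for a in [(493,230),(468,290),(418,360),(362,408),(290,443),(220,460)]])
out=np.array([f(*a) for a in [(578,130),(574,220),(550,305),(500,390),(430,458),(345,508)]])
r=least_squares(lambda c:np.r_[np.hypot(*(inn-c).T)-33,np.hypot(*(out-c).T)-44],[480,-240])
print('hook c',r.x,r.fun.round(1))
ax=np.array([plane(p,((a+b)/2,y),10)[:2] for y,a,b in [(162,248.2,264.),(174,248.5,264.2),(186,249,264.1),(198,249.2,264.3),(210,249.6,264.4),(222,250,264.4),(234,250.3,264.5)]])
print(ax.round(1)); d=ax[-1]-ax[0]; d=np.polyfit(ax[:,0],ax[:,1],1); u=-np.array([1,d[0]]);u/=np.hypot(*u)
print('yaw',np.degrees(np.arctan2(u[1],u[0])), 'axis at hook x', np.polyval(d,r.x[0]))
tt=f(428,155); print('tooth end',tt,'dir from c',tt-r.x, np.hypot(*(tt-r.x)), np.degrees(np.arctan2(*(tt-r.x)[::-1])))
print('hole',plane(p,(258,251),10), 'grip', r.x+85*u)
# end of handle: c crop (98,572)
e=plane(p,((98.5)/3-.5+225,(570.5)/3-.5+70),10)[:2]; print('end',e,np.hypot(*(e-r.x)), 'c from end',e-175*u)
E
python3 span.py
```

```text
hook c [ 493.08545972 -227.43621917] [ 1.6  1.1  0.7  0.5  0.3  0.7 -0.8 -0.5 -0.4 -0.6 -1.1 -1.3]
[[ 426.2 -223.2]
 [ 414.3 -222.5]
 [ 402.  -221.6]
 [ 389.5 -220.8]
 [ 376.6 -219.9]
 [ 363.5 -219. ]
 [ 350.  -218.1]]
yaw 176.17989543161698 axis at hook x -227.6949822379092
tooth end [ 491.42793785 -253.43635869] dir from c [ -1.65752187 -26.00013952] 26.052919867977685 -93.64769830806516
hole [ 330.27053618 -217.12582517   10.        ] grip [ 408.27431681 -221.77317783]
end [ 320.02125119 -215.55416098] 173.47162183565825 c from end [ 494.63242778 -227.21336374]
```

```bash
python3 -m jog '{"xyz":[[1,-0.5,0],[1,-0.5,0],[1,-0.5,0],[1,-0.5,0],[1,-0.5,0],[0.5,-0.3,0],[0,0,0]],"angular":[[0,0,0],[0,0,0],[0,0,0],[0,0,0],[0,0,0],[0,0,0],[0,0,0]]}'
python3 - <<'E'
from h import *
p=camera_params('wrist');im=capture('wrist');cv2.imwrite('pics/w2.png',im[:,:,::-1])
import pickle;pickle.dump(p,open('w2.pkl','wb'))
n=proj(p,(614,-288,15));print(n);x,y=n.astype(int)
cv2.imwrite('pics/w2c.png',crop(im[:,:,::-1],max(x-80,0),max(y-60,0),x+80,y+60,5)); print(max(x-80,0),max(y-60,0))
E
```

```text
time: 2.4
tool_pos: [516.8, -288.8, 128.8]
tcp_rot: [-3.132, -0.001, -1.654]
contact_force: [0.5, -0.3, -0.3]
grip_width: 92.0
[251.64059368  86.70980708]
171 26
```

View pics/w2.png

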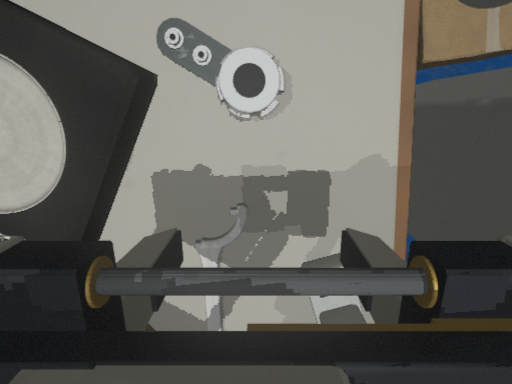

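View pics/w2c.png

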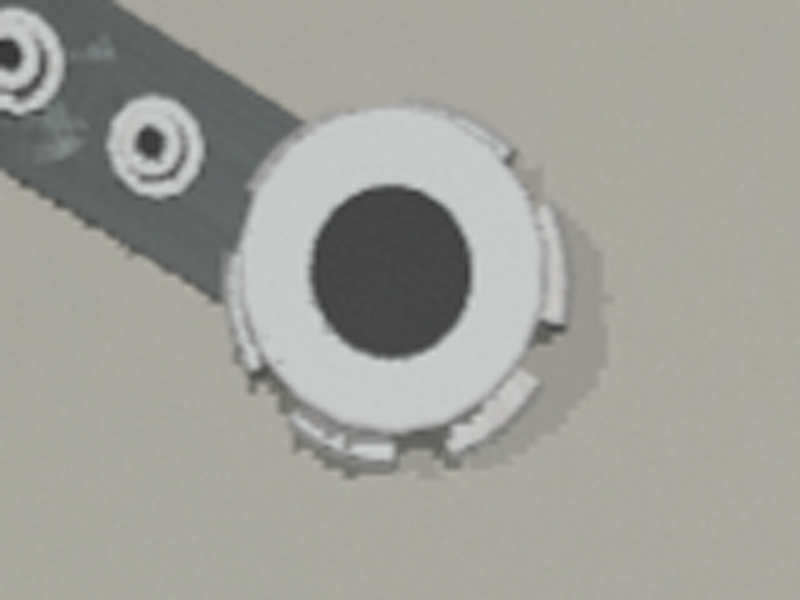

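Nut close-up: the flange circle is centred near crop (392,269). Slots show at about (528,183), (546,352), (421,450) and (275,394).

```bash
python3 - <<'E'
from h import *
import pickle
p=pickle.load(open('w2.pkl','rb')); t=pickle.load(open('top.pkl','rb'))
im=cv2.imread('pics/w2.png')
# bore + flange circle
sub=crop(im,171,26,331,146,5); g=cv2.cvtColor(sub,cv2.COLOR_BGR2GRAY)
m=((g>185)*255).astype(np.uint8); m=cv2.morphologyEx(m,cv2.MORPH_OPEN,np.ones((15,15)))
cs,_=cv2.findContours(m,cv2.RETR_EXTERNAL,cv2.CHAIN_APPROX_NONE); c=max(cs,key=cv2.contourArea)
f=lambda x,y,z:plane(p,((x+.5)/5-.5+171,(y+.5)/5-.5+26),z)[:2]
P=np.array([f(*q,55) for q in c[:,0,:]]); (a,r)=cv2.minEnclosingCircle(P.astype(np.float32)); A=np.c_[2*P,np.ones(len(P))]; s=np.linalg.lstsq(A,(P**2).sum(1),rcond=None)[0]
print('flange',a,r,s[:2],np.sqrt(s[2]+s[:2]@s[:2]))
m=((g<100)*255).astype(np.uint8); m[:,:300]=0;m[:,480:]=0; m[:170]=0;m[365:]=0
cs,_=cv2.findContours(m,cv2.RETR_EXTERNAL,cv2.CHAIN_APPROX_NONE); c=max(cs,key=cv2.contourArea)
P=np.array([f(*q,55) for q in c[:,0,:]]); A=np.c_[2*P,np.ones(len(P))]; s2=np.linalg.lstsq(A,(P**2).sum(1),rcond=None)[0]
print('bore',s2[:2],np.sqrt(s2[2]+s2[:2]@s2[:2]))
n=s2[:2]
for q in [((513,160),(543,207)),((560,327),(538,378)),((395,458),(447,445)),((257,373),(293,418))]:
    a,b=[f(*k,26)-n for k in q]; print([ (round(np.hypot(*k),1), round(np.degrees(np.arctan2(k[1],k[0])),1)) for k in (a,b)], np.degrees(np.arctan2(*((a/np.hypot(*a)+b/np.hypot(*b))[::-1]))).round(1))
for k in [(150,145),(10,55)]:
    print('screw',f(*k,9)-n)
print('top cam flange',plane(t,(215+275/3.3,95+188/3.3),55))
E
```

```text
flange (616.4400024414062, -287.3338928222656) 24.10130500793457 [ 616.40981327 -287.21396192] 23.644421095372294
bore [ 616.33959247 -287.11444625] 12.524768977086095
[(np.float64(29.3), np.float64(-49.0)), (np.float64(29.1), np.float64(-67.4))] -58.2
[(np.float64(30.0), np.float64(-107.5)), (np.float64(29.7), np.float64(-126.0))] -116.8
[(np.float64(29.5), np.float64(173.9)), (np.float64(28.5), np.float64(-166.6))] -176.4
[(np.float64(29.4), np.float64(114.9)), (np.float64(29.5), np.float64(134.5))] 124.7
screw [29.77826821 43.68462074]
screw [46.75003827 66.98894675]
top cam flange [ 614.86209879 -289.04228457   55.        ]
```

```bash
python3 - <<'E'
from h import *
import pickle
p=pickle.load(open('w1.pkl','rb')); s=camera_params('side'); t=pickle.load(open('top.pkl','rb'))
print('side corner bottom', plane(s,(316,190),0)); b=plane(s,(316,190),0)
for z in (30,40,50): print(z,proj(s,[b[0],b[1],z]))
for z in (30,40): print('w1 strip corners',z,[plane(p,q,z)[:2].round() for q in [(362,160),(425,148)]])
for z in (80,100): print('adapter top',z,[plane(p,q,z)[:2].round() for q in [(388,205),(440,195),(473,235)]],[proj(s,plane(p,q,z)).round() for q in [(388,205),(440,195)]])
print('scale corner', [plane(pickle.load(open('w2.pkl','rb')),(158,80),z).round() for z in (35,50)])
print('nozzle',plane(p,(117,172),3),'ring',plane(p,(31,178),8))
E
```

```text
side corner bottom [ 415.02002149 -324.23881549    0.        ]
30 [317.27456171 178.57839475]
40 [317.70832614 174.69513701]
50 [318.14667012 170.77283241]
w1 strip corners 30 [array([ 424., -320.]), array([ 431., -376.])]
w1 strip corners 40 [array([ 426., -317.]), array([ 432., -370.])]
adapter top 80 [array([ 397., -324.]), array([ 402., -363.]), array([ 367., -392.])] [array([328., 160.]), array([328., 152.])]
adapter top 100 [array([ 405., -316.]), array([ 409., -352.]), array([ 377., -378.])] [array([325., 153.]), array([325., 146.])]
scale corner [array([ 625., -208.,   35.]), array([ 623., -213.,   50.])]
nozzle [425.86163728 -81.43969034   3.        ] ring [427.45690333   3.69842368   8.        ]
```

```bash
python3 - <<'E'
from h import *
t=cv2.imread('pics/top0.png'); cv2.imwrite('pics/topd.png',crop(t,140,205,340,345,4))
E
```

```text
(no output)
```

View pics/topd.png

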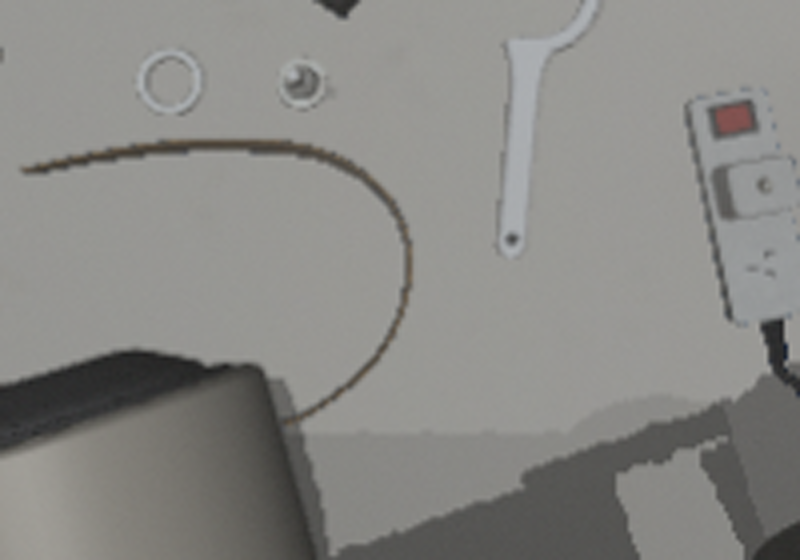

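```bash
python3 -m jog '{"xyz":[[-1,0.66,0],[-1,0.66,0],[-1,0.66,0],[-1,0.66,0],[-0.9,0.6,0],[0,0,-1],[0,0,-1],[0,0,-1],[0,0,-1],[0,0,0]],"angular":[[0,0,0.17],[0,0,0],[0,0,0],[0,0,0],[0,0,0],[0,0,0],[0,0,0],[0,0,0],[0,0,0],[0,0,0]]}'
```

```text
time: 3.45
tool_pos: [408.1, -218.5, 53.9]
tcp_rot: [-3.127, -0.005, -1.637]
contact_force: [-0.1, 0.9, 0.7]
grip_width: 92.0
```

```bash
python3 -m jog '{"xyz":[[0.36,-0.18,-0.8],[0,0,-0.8],[0,0,-0.5],[0,0,0],[0,0,0]],"angular":[[0,0.13,0],[0,0,0],[0,0,0],[0,0,0],[0,0,0]]}'
```

```text
time: 3.95
tool_pos: [416.1, -223.2, 16.2]
tcp_rot: [-3.137, -0.009, -1.638]
contact_force: [0.1, -0.1, 0.2]
grip_width: 91.5
```

```bash
python3 -m jog '{"xyz":[[0,0,-0.4],[0,0,-0.2],[0,0,0]],"angular":[[0,0,0],[0,0,0],[0,0,0]]}'; python3 - <<'E'
from h import *
p=camera_params('wrist');im=capture('wrist');cv2.imwrite('pics/w3.png',im[:,:,::-1])
E
```

```text
time: 4.25
tool_pos: [416.8, -223.8, 5.3]
tcp_rot: [-3.134, -0.011, -1.638]
contact_force: [1.1, -0.4, 0.1]
grip_width: 91.8
```

View pics/w3.png

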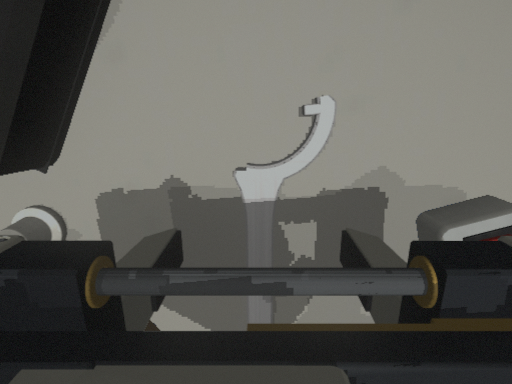

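The handle is centred between the fingers (column 260), with nothing in their way.

```bash
python3 -m jog '{"xyz":[[0,0,-0.12],[0,0,0],[0,0,0],[0,0,0],[0,0,0],[0,0,0],[0,0,0],[0,0,0]],"angular":[[0,0,0],[0,0,0],[0,0,0],[0,0,0],[0,0,0],[0,0,0],[0,0,0],[0,0,0]]}' 1
```

```text
time: 5.1
tool_pos: [417.1, -224.1, 3.2]
tcp_rot: [-3.133, -0.011, -1.638]
contact_force: [-0.5, -0.2, -0.3]
grip_width: 32.6
```

```bash
python3 -m jog '{"xyz":[[0,0,0],[0,0,0],[0,0,0],[0,0,0]],"angular":[[0,0,0],[0,0,0],[0,0,0],[0,0,0]]}'; python3 -m jog '{"xyz":[[0,0,0.5],[0,0,0.5],[0,0,0.5],[0,0,0]],"angular":[[0,0,0],[0,0,0],[0,0,0],[0,0,0]]}'; python3 - <<'E'
from h import *
import pickle
p=camera_params('wrist');im=capture('wrist');cv2.imwrite('pics/w4.png',im[:,:,::-1]);pickle.dump((p,bot.get_obs()),open('w4.pkl','wb'))
cv2.imwrite('pics/w4c.png',crop(im[:,:,::-1],215,80,375,200,5))
cv2.imwrite('pics/s4.png',capture('side')[:,:,::-1])
E
```

```text
time: 5.5
tool_pos: [417.1, -224.1, 3.2]
tcp_rot: [-3.133, -0.011, -1.638]
contact_force: [-0.1, -2.0, -0.6]
grip_width: 2.1
time: 5.9
tool_pos: [417.4, -224.2, 36.3]
tcp_rot: [-3.133, -0.012, -1.638]
contact_force: [0.9, -0.3, 0.2]
grip_width: 0.2
```

View pics/w4c.png

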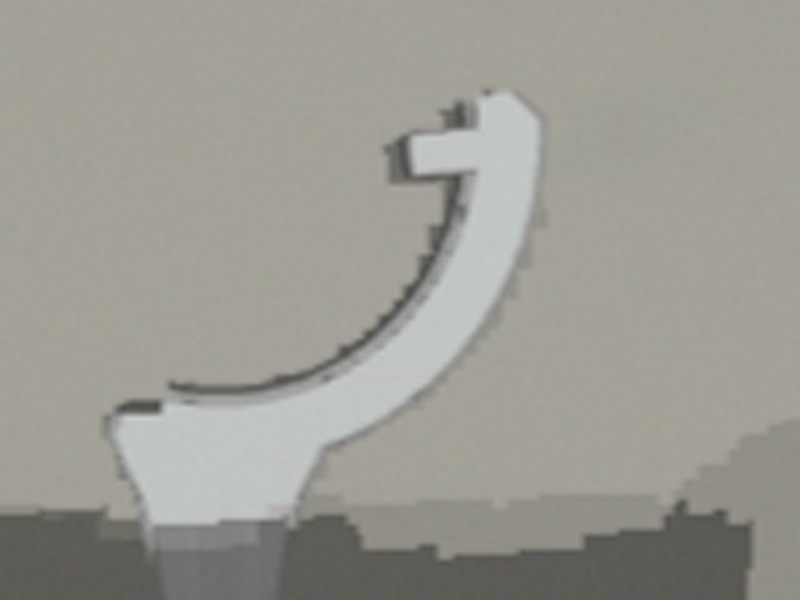

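View pics/s4.png

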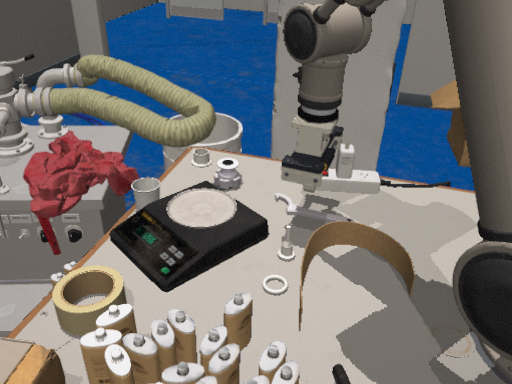

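The gripper closed to 0.2 mm, so the grasp missed. Next I check whether the spanner moved and how high the fingertips really are.

```bash
python3 - <<'E'
from h import *
import pickle
p,o=pickle.load(open('w4.pkl','rb'))
f=lambda x,y,z=10:plane(p,((x+.5)/5-.5+215,(y+.5)/5-.5+80),z)
print('tooth end',f(410,152),'corner -y',f(113,415), 'handle', (f(165,590)+f(278,590))/2)
p1=pickle.load(open('w1.pkl','rb')); g=lambda x,y:plane(p1,((x+.5)/8-.5+230,(y+.5)/8-.5+70),10)
print('before tooth end',g(428,155),'corner',g(82,490))
s=camera_params('side'); im=cv2.imread('pics/s4.png'); cv2.imwrite('pics/s4c.png',crop(im,260,110,400,230,5))
print(proj(s,o['tool_pos']), o['tool_pos'])
E
```

```text
tooth end [ 491.74549011 -253.32734541   10.        ] corner -y [ 459.10136386 -210.55471988   10.        ] handle [ 432.53150501 -223.96294897   10.        ]
before tooth end [ 491.42793785 -253.43635869   10.        ] corner [ 457.26475517 -210.32250628   10.        ]
[307.70917431 199.24703959] [ 417.10417964 -224.03065998   35.74461436]
```

View pics/s4c.png

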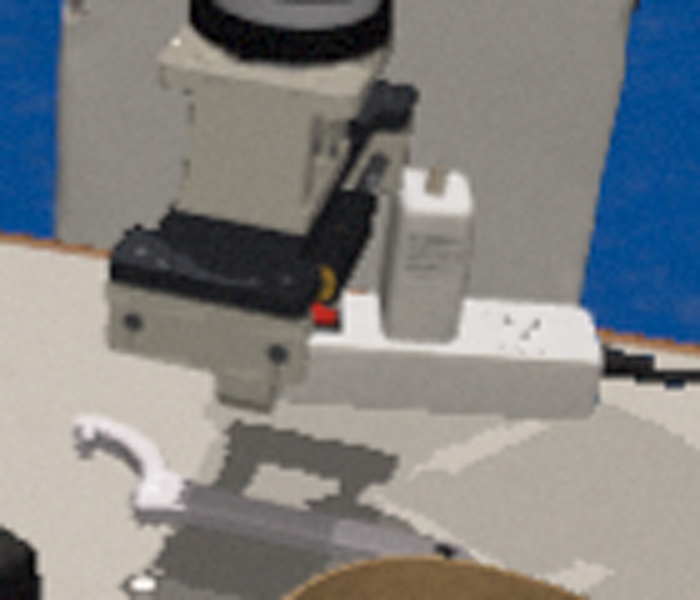

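View pics/w4.png

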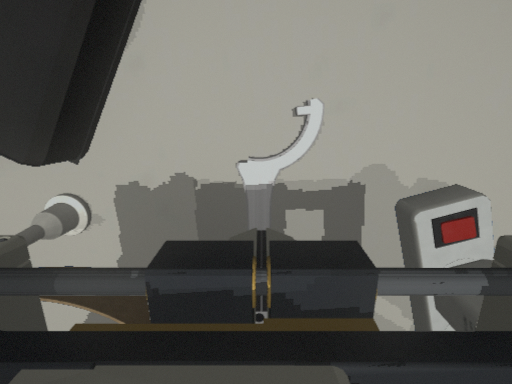

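```bash
python3 -m jog '{"xyz":[[0,0,0],[0,0,0],[0,0,0],[0,0,0],[0,0,0],[0,0,-0.6],[0,0,-0.6],[0,0,-0.2],[0,0,0]],"angular":[[0,0,0],[0,0,0],[0,0,0],[0,0,0],[0,0,0],[0,0,0],[0,0,0],[0,0,0],[0,0,0]]}' 0.1; python3 - <<'E'
from h import *
s=camera_params('side');o=bot.get_obs(); im=capture('side')[:,:,::-1]; cv2.imwrite('pics/s5c.png',crop(im,260,110,400,230,5)); print(proj(s,o['tool_pos']),o['tool_pos'])
E
```

```text
time: 6.9
tool_pos: [416.2, -223.4, 5.3]
tcp_rot: [-3.136, -0.01, -1.638]
contact_force: [-0.3, 0.5, 0.4]
grip_width: 41.3
[306.82945177 211.72077349] [ 416.20041949 -223.38783625    5.33092509]
```

View pics/s5c.png

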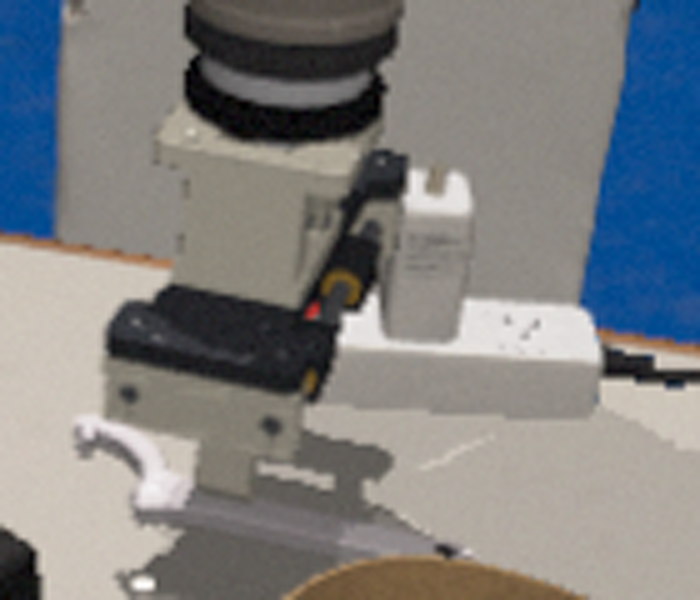

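The side view shows the fingertips well above the bench although the TCP reads 5 mm. I'll go down in small steps and watch the force.

```bash
python3 - <<'E'
from h import *
s=camera_params('side')
for z in range(5,36,5): print(z,proj(s,[416,-200,z]).round(1))
E
python3 -m jog '{"xyz":[[0,0,-0.2],[0,0,-0.15],[0,0,0]],"angular":[[0,0,0],[0,0,0],[0,0,0]]}'
```

```text
5 [304.6 218. ]
10 [304.8 216. ]
15 [305.  213.9]
20 [305.2 211.9]
25 [305.4 209.9]
30 [305.7 207.8]
35 [305.9 205.8]
time: 7.25
tool_pos: [416.9, -223.9, -1.0]
tcp_rot: [-3.134, -0.011, -1.638]
contact_force: [0.0, 0.7, -0.5]
grip_width: 41.2
```

```bash
python3 -m jog '{"xyz":[[0,0,-0.25],[0,0,0]],"angular":[[0,0,0],[0,0,0]]}';python3 -m jog '{"xyz":[[0,0,-0.2],[0,0,0]],"angular":[[0,0,0],[0,0,0]]}';python3 - <<'E'
from h import *
s=camera_params('side');o=bot.get_obs(); im=capture('side')[:,:,::-1]; cv2.imwrite('pics/s6c.png',crop(im,260,110,400,230,5)); print(proj(s,o['tool_pos']),o['tool_pos'])
E
```

```text
time: 7.45
tool_pos: [417.1, -224.0, -6.1]
tcp_rot: [-3.133, -0.011, -1.638]
contact_force: [-0.1, -0.4, -0.1]
grip_width: 41.3
time: 7.65
tool_pos: [417.1, -224.0, -10.5]
tcp_rot: [-3.133, -0.011, -1.638]
contact_force: [0.3, 0.1, -0.4]
grip_width: 41.3
[305.84606606 217.67625768] [ 417.07948146 -224.02105294  -10.45770448]
```

View pics/s6c.png

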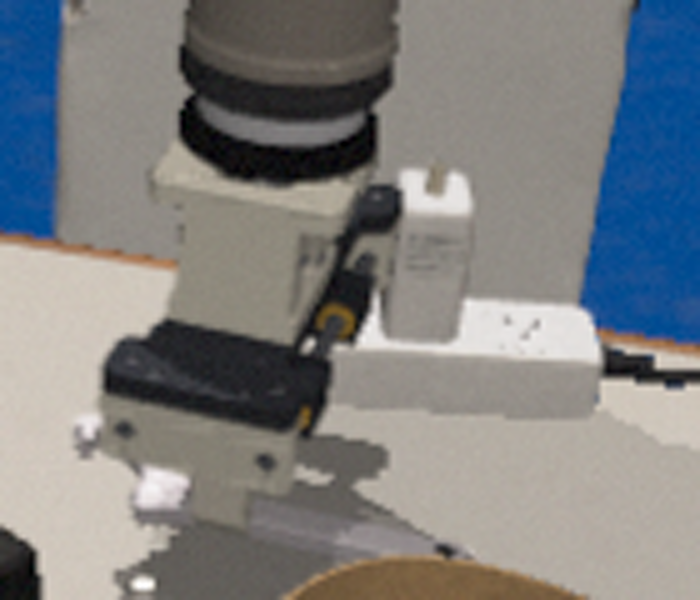

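```bash
python3 -m jog '{"xyz":[[0,0,-0.2],[0,0,0]],"angular":[[0,0,0],[0,0,0]]}';python3 -m jog '{"xyz":[[0,0,-0.15],[0,0,0]],"angular":[[0,0,0],[0,0,0]]}';python3 - <<'E'
from h import *
im=capture('side')[:,:,::-1]; cv2.imwrite('pics/s7c.png',crop(im,260,110,400,230,5)); print(bot.get_obs()['contact_force'])
E
```

```text
time: 7.9
tool_pos: [417.3, -224.2, -14.5]
tcp_rot: [-3.133, -0.011, -1.638]
contact_force: [0.7, 0.5, 0.1]
grip_width: 41.3
time: 8.1
tool_pos: [417.3, -224.2, -17.8]
tcp_rot: [-3.133, -0.011, -1.638]
contact_force: [0.9, 0.4, 0.5]
grip_width: 41.2
[ 0.65876372 -0.38004503  0.12402929]
```

View pics/s7c.png

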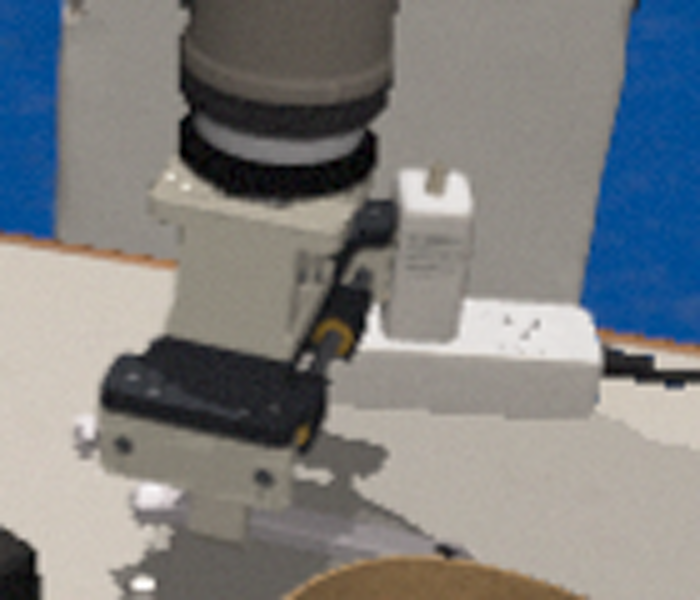

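```bash
python3 -m jog '{"xyz":[[0,0,-0.1],[0,0,0]],"angular":[[0,0,0],[0,0,0]]}';python3 -m jog '{"xyz":[[0,0,0],[0,0,0],[0,0,0],[0,0,0],[0,0,0],[0,0,0]],"angular":[[0,0,0],[0,0,0],[0,0,0],[0,0,0],[0,0,0],[0,0,0]]}' 1
```

```text
time: 8.35
tool_pos: [417.6, -224.4, -19.7]
tcp_rot: [-3.132, -0.012, -1.638]
contact_force: [0.9, -0.4, 0.5]
grip_width: 41.2
time: 8.95
tool_pos: [417.6, -224.3, -19.6]
tcp_rot: [-3.132, -0.012, -1.638]
contact_force: [0.5, 1.1, -0.3]
grip_width: 17.4
```

Gripped at 17.4 mm. The usable fingertips sit about 20 mm above the reported TCP, so spanner flat on the bench corresponds to TCP z ≈ -19.6. Lift and check.

```bash
python3 -m jog '{"xyz":[[0,0,0.2],[0,0,0.3],[0,0,0.5],[0,0,1],[0,0,1],[0,0,1],[0,0,1],[0,0,0.5],[0,0,0]],"angular":[[0,0,0],[0,0,0],[0,0,0],[0,0,0],[0,0,0],[0,0,0],[0,0,0],[0,0,0],[0,0,0]]}'; python3 - <<'E'
from h import *
import pickle
p=camera_params('wrist');o=bot.get_obs();im=capture('wrist')[:,:,::-1];cv2.imwrite('pics/w5.png',im);pickle.dump((p,o),open('w5.pkl','wb'))
cv2.imwrite('pics/w5c.png',crop(im,215,80,375,240,3.7))
im=capture('side')[:,:,::-1]; cv2.imwrite('pics/s8c.png',crop(im,240,70,400,230,3.7))
E
```

```text
time: 9.85
tool_pos: [416.4, -223.4, 98.5]
tcp_rot: [-3.132, -0.012, -1.638]
contact_force: [0.2, -0.2, -1.0]
grip_width: 17.0
```

View pics/w5c.png

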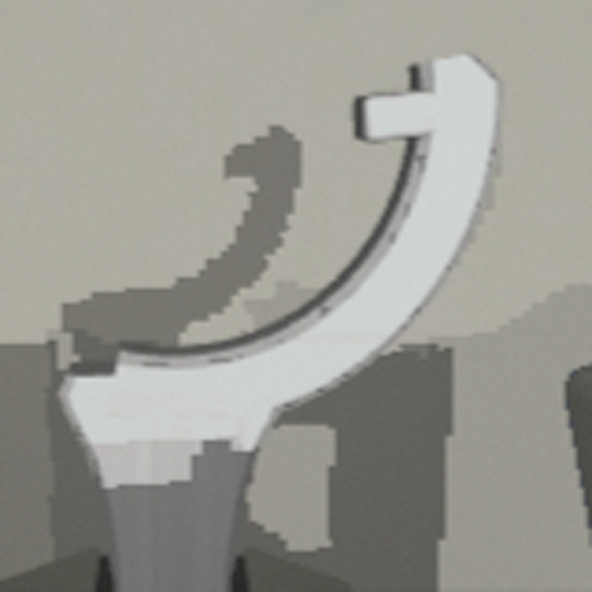

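View pics/s8c.png

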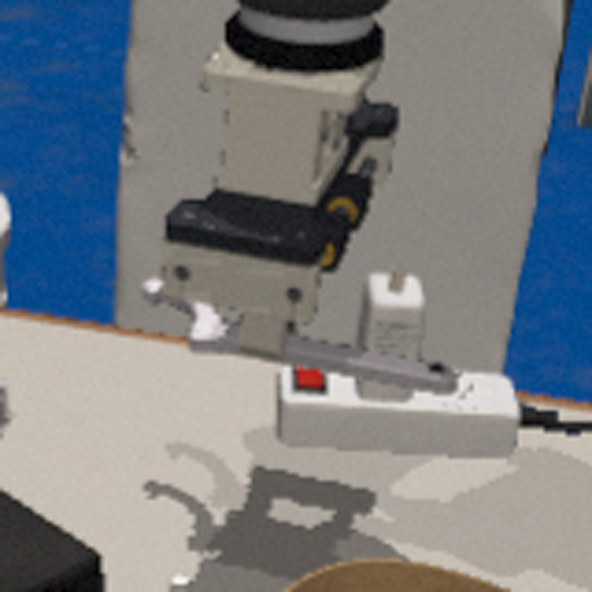

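```bash
cat > tl.py <<'E'
from h import *
import pickle
from scipy.optimize import least_squares
from scipy.spatial.transform import Rotation as Ro
p,o=pickle.load(open('w5.pkl','rb'))
T=Ro.from_euler('xyz',o['tcp_rot']).as_matrix()
im=cv2.imread('pics/w5.png')
for z in (122,128,132):
    f=lambda x,y:plane(p,((x+.5)/3.7-.5+215,(y+.5)/3.7-.5+80),z)[:2]
    inn=np.array([f(*a) for a in [(427,150),(420,190),(392,250),(350,298),(298,333),(235,358)]])
    out=np.array([f(*a) for a in [(497,100),(490,170),(462,240),(415,310),(350,365),(285,403)]])
    r=least_squares(lambda c:np.r_[np.hypot(*(inn-c[:2]).T)-c[2]+5.5,np.hypot(*(out-c[:2]).T)-c[2]-5.5],[480,-240,38.5])
    tt=f(370,115); c=r.x[:2]
    off=T.T@np.r_[c-o['tool_pos'][:2],0]
    hd=(f(114,585)+f(234,585))/2
    print(z,r.x.round(2),r.fun.round(1),'tooth',np.hypot(*(tt-c)).round(1),'yaw by tooth',np.degrees(np.arctan2(*(tt-c)[::-1]))-90,'tooloff',off[:2].round(2),'handle',hd.round(1),'yaw',np.degrees(np.arctan2(*(hd-c)[::-1])))
print(np.degrees(o['tcp_rot']),o['tool_pos'])
E
python3 tl.py
```

```text
122 [ 491.04 -229.84   38.45] [ 1.   1.4  1.5  1.3  0.9  1.1 -0.8 -0.7 -1.2 -1.5 -1.9 -1.2] tooth 25.6 yaw by tooth -181.67358802868623 tooloff [  1.37 -74.94] handle [ 422.2 -223.9] yaw 175.06347215292763
128 [ 490.98 -229.75   36.89] [ 1.2  1.6  1.7  1.4  1.1  1.2 -1.  -0.8 -1.4 -1.6 -2.  -1.4] tooth 24.6 yaw by tooth -181.3730245074276 tooloff [  1.29 -74.87] handle [ 424.8 -224. ] yaw 175.0173048658266
132 [ 490.94 -229.69   35.85] [ 1.4  1.7  1.8  1.5  1.2  1.3 -1.  -0.9 -1.5 -1.7 -2.1 -1.5] tooth 23.9 yaw by tooth -181.16371463217573 tooloff [  1.23 -74.83] handle [ 426.6 -224.1] yaw 174.9861618091325
[-179.47285573   -0.67025642  -93.84838248] [ 416.35432908 -223.44008324   98.52833249]
```

The spanner is held level with its hook clearly in view. Its radii fit, and it is aligned with the tool. Next I swing it over to the pre-position beside the slot at about -57°.

```bash
python3 -m jog '{"xyz":[[0.7,-0.6,0.5],[0.78,-0.69,0],[0.78,-0.69,0],[0.78,-0.69,0],[0.78,-0.69,0],[0.78,-0.69,0],[0.78,-0.69,0],[0.78,-0.69,0],[0.78,-0.69,0],[0.78,-0.69,0]],"angular":[[0,0,0.58],[0,0,0.58],[0,0,0.58],[0,0,0.58],[0,0,0.58],[0,0,0.58],[0,0,0.58],[0,0,0.58],[0,0,0.58],[0,0,0.58]]}'; python3 -m jog '{"xyz":[[0,0,0],[0,0,0]],"angular":[[0,0,0],[0,0,0]]}'
```

```text
time: 10.95
tool_pos: [566.7, -357.0, 90.7]
tcp_rot: [3.13, 0.015, -1.006]
contact_force: [-0.3, 0.4, -0.4]
grip_width: 17.8
time: 11.15
tool_pos: [566.4, -357.3, 86.1]
tcp_rot: [3.129, 0.02, -1.007]
contact_force: [0.1, 0.5, -2.4]
grip_width: 17.4
```

```bash
cat > need.py <<'E'
import sys; from h import *
from scipy.spatial.transform import Rotation as Ro
o=bot.get_obs(); a=list(map(float,sys.argv[1:5]))  # x y z handle_yaw_deg
tgt=Ro.from_euler('xyz',[-3.132,-0.012,np.radians(a[3]-270)])
rv=np.degrees((tgt*Ro.from_euler('xyz',o['tcp_rot']).inv()).as_rotvec())
print('now',o['tool_pos'].round(1),'hyaw',np.degrees(o['tcp_rot'][2])+270,'F',o['contact_force'].round(1),'t',o['time'])
print('xyz units',((np.array(a[:3])-o['tool_pos'])/20).round(3),'ang units',(rv/6).round(3))
E
python3 need.py 578 -366 60 213.3
```

```text
now [ 566.4 -357.3   86.1] hyaw 212.32426281846827 F [ 0.1  0.5 -2.4] t 11.15
xyz units [ 0.582 -0.436 -1.307] ang units [-0.138 -0.344  0.162]
```

```bash
python3 -m jog '{"xyz":[[0.29,-0.22,-0.65],[0.29,-0.22,-0.65],[0,0,0],[0,0,0]],"angular":[[-0.07,-0.17,0.08],[-0.07,-0.17,0.08],[0,0,0],[0,0,0]]}'; python3 need.py 578 -366 30 213.3; python3 - <<'E'
from h import *
import pickle
p=camera_params('wrist');o=bot.get_obs();im=capture('wrist')[:,:,::-1];cv2.imwrite('pics/w6.png',im);pickle.dump((p,o),open('w6.pkl','wb'))
E
```

```text
time: 11.55
tool_pos: [574.7, -363.0, 56.6]
tcp_rot: [-3.134, -0.005, -0.993]
contact_force: [0.0, -0.2, -1.1]
grip_width: 17.3
now [ 574.7 -363.    56.6] hyaw 213.1260995371843 F [ 0.  -0.2 -1.1] t 11.55
xyz units [ 0.163 -0.152 -1.329] ang units [-0.043 -0.056  0.029]
```

View pics/w6.png

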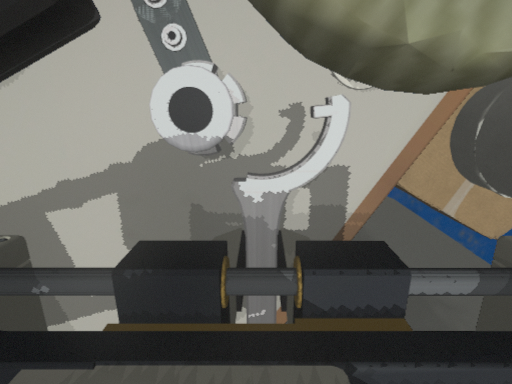

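```bash
python3 - <<'E'
from h import *
import pickle
p,o=pickle.load(open('w6.pkl','rb'))
print('hook corner',plane(p,(336,96),84),plane(p,(349,106),84),'tooth end',plane(p,(314,112),84),'ferrule edge',plane(p,(335,78),3),plane(p,(362,89),3))
print('bore',plane(p,(190,110),55),'flange L R',plane(p,(151,106),55),plane(p,(233,106),55))
for q in [((239,97),(243,117))]: print([plane(p,k,26) for k in q])
s=camera_params('side');t=camera_params('top')
print('ferrule side',plane(s,(202,163),0))
E
```

```text
hook corner [ 664.35394711 -348.93556092   84.        ] [ 664.12065052 -357.15865711   84.        ] tooth end [ 652.34606744 -344.34640266   84.        ] ferrule edge [ 687.41797845 -355.47047389    3.        ] [ 692.29337879 -376.89368459    3.        ]
bore [ 615.92583742 -287.02390393   55.        ] flange L R [ 605.42418971 -266.82946331   55.        ] [ 631.65921836 -306.9918686    55.        ]
[array([ 637.67745056, -305.12528079,   26.        ]), array([ 628.11566173, -314.32540325,   26.        ])]
ferrule side [ 706.02850255 -356.66551835    0.        ]
```

```bash
python3 -m jog '{"xyz":[[0,0,-0.8],[0,0,-0.8],[0,0,-0.7],[0,0,-0.3],[0,0,0],[0,0,0]],"angular":[[0,0,0],[0,0,0],[0,0,0],[0,0,0],[0,0,0],[0,0,0]]}'; python3 need.py 578 -366 -18 213.3; python3 - <<'E'
from h import *
import pickle
p=camera_params('wrist');o=bot.get_obs();im=capture('wrist')[:,:,::-1];cv2.imwrite('pics/w7.png',im);pickle.dump((p,o),open('w7.pkl','wb'))
cv2.imwrite('pics/w7c.png',crop(im,140,50,370,220,3.4))
E
```

```text
time: 12.2
tool_pos: [575.3, -362.8, 7.1]
tcp_rot: [-3.134, -0.009, -0.994]
contact_force: [0.4, -0.2, -1.4]
grip_width: 18.1
now [ 575.3 -362.8    7.1] hyaw 213.07059987959136 F [ 0.4 -0.2 -1.4] t 12.2
xyz units [ 0.134 -0.161 -1.253] ang units [-0.018 -0.03   0.038]
```

View pics/w7c.png

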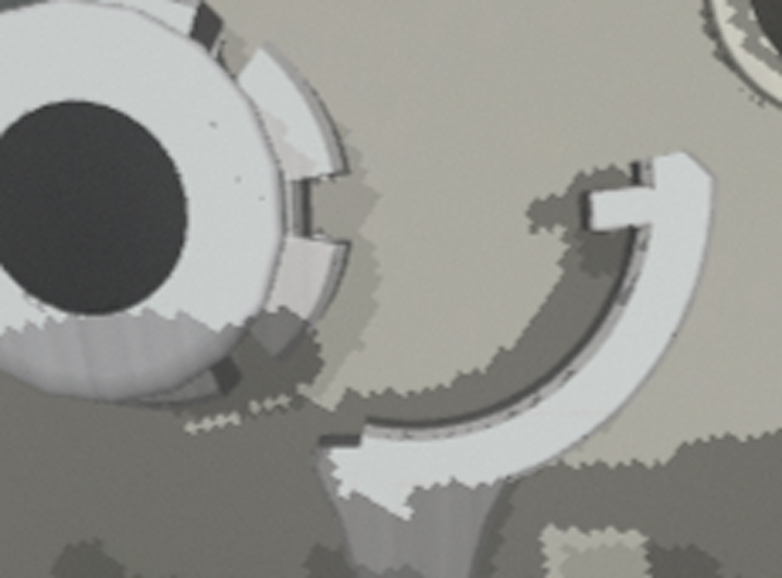

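Close view: the slot mouth is at about crop (335,208) and the tooth tip at (590,210). They nearly line up.

```bash
python3 - <<'E'
from h import *
import pickle
from scipy.spatial.transform import Rotation as Ro
p,o=pickle.load(open('w7.pkl','rb'))
k=3.4
f=lambda x,y,z:plane(p,((x+.5)/k-.5+140,(y+.5)/k-.5+50),z)[:2]
zt=o['tool_pos'][2]+19.6+10
h=np.radians(213.07); xs=np.array([np.cos(h),np.sin(h)]); ys=np.array([-xs[1],xs[0]])
loc=lambda v:np.array([v@xs,v@ys]).round(1)
im=cv2.imread('pics/w7.png'); big=crop(im,140,50,370,220,k); g=cv2.cvtColor(big,cv2.COLOR_BGR2GRAY)
m=((g<85)*255).astype(np.uint8); m[330:]=0;m[:,200:]=0
cs,_=cv2.findContours(m,cv2.RETR_EXTERNAL,cv2.CHAIN_APPROX_NONE); c=max(cs,key=cv2.contourArea)
P=np.array([f(*q,55) for q in c[:,0,:] if q[0]>3]); A=np.c_[2*P,np.ones(len(P))]; s2=np.linalg.lstsq(A,(P**2).sum(1),rcond=None)[0]; n=s2[:2]
print('axis',n,np.sqrt(s2[2]+n@n))
for q in [(300,181),(335,175),(302,236),(347,241),(268,48),(330,300)]: print(q,'slot pt local',loc(f(*q,26)-n),np.hypot(*(f(*q,26)-n)).round(1))
for dz in (0,-5):
    inn=np.array([f(*a,zt+dz) for a in [(640,235),(630,285),(600,330),(550,375),(490,410),(420,428)]])
    out=np.array([f(*a,zt+dz) for a in [(712,185),(703,260),(680,325),(640,385),(590,435),(520,475)]])
    from scipy.optimize import least_squares
    r=least_squares(lambda c:np.r_[np.hypot(*(inn-c[:2]).T)-c[2]+5.5,np.hypot(*(out-c[:2]).T)-c[2]-5.5],[640,-320,38.5])
    print('hook c',r.x,'local to nut',loc(r.x[:2]-n),r.fun.round(1)); cc=r.x[:2]
    for q in [(590,190),(592,231)]: print('tooth corner local to nut',loc(f(*q,zt+dz)-n),'to hook',loc(f(*q,zt+dz)-cc))
T=Ro.from_euler('xyz',o['tcp_rot']).as_matrix(); print('tool to nut local',loc(o['tool_pos'][:2]-n))
E
```

```text
axis [ 616.04506597 -286.97155474] 12.73197034211721
(300, 181) slot pt local [-4.1 24.6] 25.0
(335, 175) slot pt local [-5. 30.] 30.4
(302, 236) slot pt local [ 4.  24.7] 25.0
(347, 241) slot pt local [ 4.8 31.6] 32.0
(268, 48) slot pt local [-22.9  20.5] 30.7
(330, 300) slot pt local [13.8 28.8] 31.9
hook c [ 639.46291269 -321.89075536   37.78638173] local to nut [-0.6 42. ] [ 0.6  1.3  0.5 -0.4 -0.3  0.4 -0.6 -0.5 -0.3 -0.4 -0.1 -0. ]
tooth corner local to nut [-2.7 67.1] to hook [-2.1 25.1]
tooth corner local to nut [ 3.  67.7] to hook [ 3.6 25.6]
hook c [ 639.55634501 -322.09429951   38.90176637] local to nut [-0.5 42.3] [ 0.4  1.1  0.3 -0.6 -0.4  0.3 -0.5 -0.4 -0.2 -0.3  0.   0.2]
tooth corner local to nut [-2.8 68. ] to hook [-2.2 25.7]
tooth corner local to nut [ 3.1 68.6] to hook [ 3.7 26.3]
tool to nut local [75.5 41.3]
```

```bash
python3 -m jog '{"xyz":[[-0.05,-0.03,-0.5],[0,0,-0.4],[0,0,-0.25],[0,0,0],[0,0,0]],"angular":[[-0.02,-0.03,0.03],[0,0,0],[0,0,0],[0,0,0],[0,0,0]]}'; python3 need.py 575 -363 -18.6 213.2
```

```text
time: 12.75
tool_pos: [574.7, -364.0, -16.6]
tcp_rot: [-3.131, -0.015, -0.99]
contact_force: [0.4, -0.4, -1.8]
grip_width: 17.4
now [ 574.7 -364.   -16.6] hyaw 213.2571829524143 F [ 0.4 -0.4 -1.8] t 12.75
xyz units [ 0.013  0.048 -0.098] ang units [ 0.017  0.018 -0.01 ]
```

```bash
python3 -m jog '{"xyz":[[-0.2,0.31,-0.1],[-0.2,0.31,0],[-0.2,0.31,0],[-0.2,0.31,0],[0,0,0],[0,0,0]],"angular":[[0,0,0],[0,0,0],[0,0,0],[0,0,0],[0,0,0],[0,0,0]]}'; python3 need.py 552 -329 -18.6 213.2;  python3 - <<'E'
from h import *
import pickle
p=camera_params('wrist');o=bot.get_obs();im=capture('wrist')[:,:,::-1];cv2.imwrite('pics/w8.png',im);pickle.dump((p,o),open('w8.pkl','wb'))
cv2.imwrite('pics/w8c.png',crop(im,180,50,380,220,3.5))
E
```

```text
time: 13.35
tool_pos: [557.3, -336.4, -17.9]
tcp_rot: [-3.131, -0.015, -0.99]
contact_force: [0.1, -0.4, -2.2]
grip_width: 17.8
now [ 557.3 -336.4  -17.9] hyaw 213.29041177733959 F [ 0.1 -0.4 -2.2] t 13.35
xyz units [-0.267  0.368 -0.036] ang units [ 0.02   0.023 -0.015]
```

View pics/w8c.png

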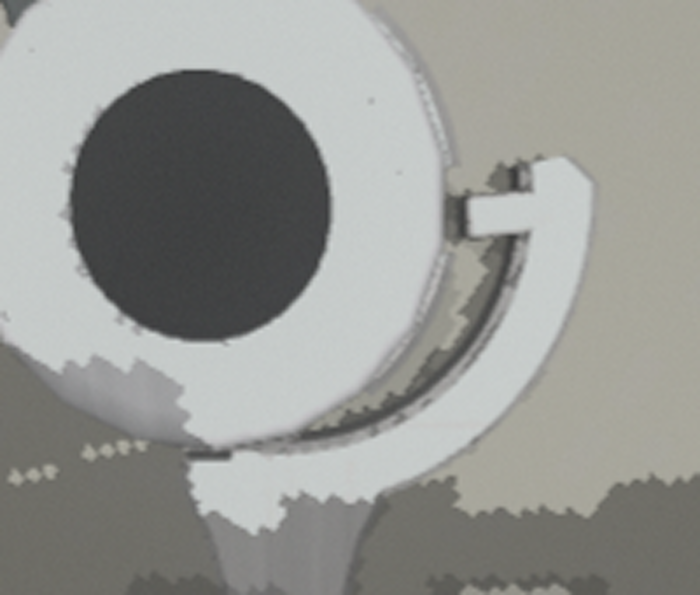

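```bash
python3 -m jog '{"xyz":[[-0.1,0.12,0],[-0.08,0.13,0],[0,0,0]],"angular":[[0,0,0],[0,0,0],[0,0,0]]}'; python3 need.py 552 -328 -18.6 213.2; python3 -m jog '{"xyz":[[-0.06,0.09,0],[-0.03,0.05,0],[0,0,0]],"angular":[[0,0,0],[0,0,0],[0,0,0]]}'; python3 need.py 552 -328 -18.6 213.2;
```

```text
time: 13.7
tool_pos: [553.8, -331.6, -17.8]
tcp_rot: [-3.131, -0.016, -0.99]
contact_force: [-0.3, 0.4, -2.1]
grip_width: 17.3
now [ 553.8 -331.6  -17.8] hyaw 213.26636833597587 F [-0.3  0.4 -2.1] t 13.7
xyz units [-0.091  0.178 -0.04 ] ang units [ 0.024  0.029 -0.011]
time: 14.0
tool_pos: [551.9, -328.7, -17.8]
tcp_rot: [-3.131, -0.016, -0.99]
contact_force: [-0.6, 0.7, -2.0]
grip_width: 17.8
now [ 551.9 -328.7  -17.8] hyaw 213.25726602415165 F [-0.6  0.7 -2. ] t 14.0
xyz units [ 0.006  0.033 -0.038] ang units [ 0.025  0.03  -0.01 ]
```

```bash
python3 - <<'E'
from h import *
import pickle
p=camera_params('wrist');o=bot.get_obs();im=capture('wrist')[:,:,::-1];cv2.imwrite('pics/w9.png',im);pickle.dump((p,o),open('w9.pkl','wb'))
cv2.imwrite('pics/w9c.png',crop(im,180,50,380,220,3.5))
im=capture('side')[:,:,::-1]; cv2.imwrite('pics/s9c.png',crop(im,180,90,340,210,5))
E
```

```text
(no output)
```

View pics/w9c.png

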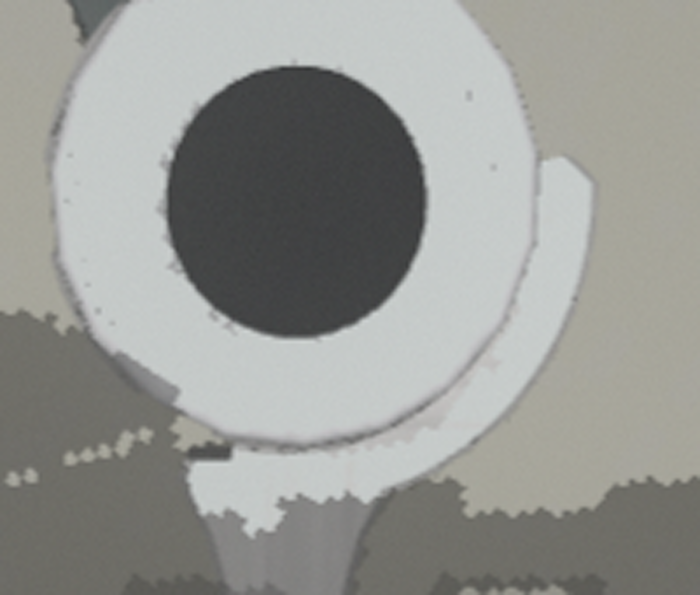

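View pics/s9c.png

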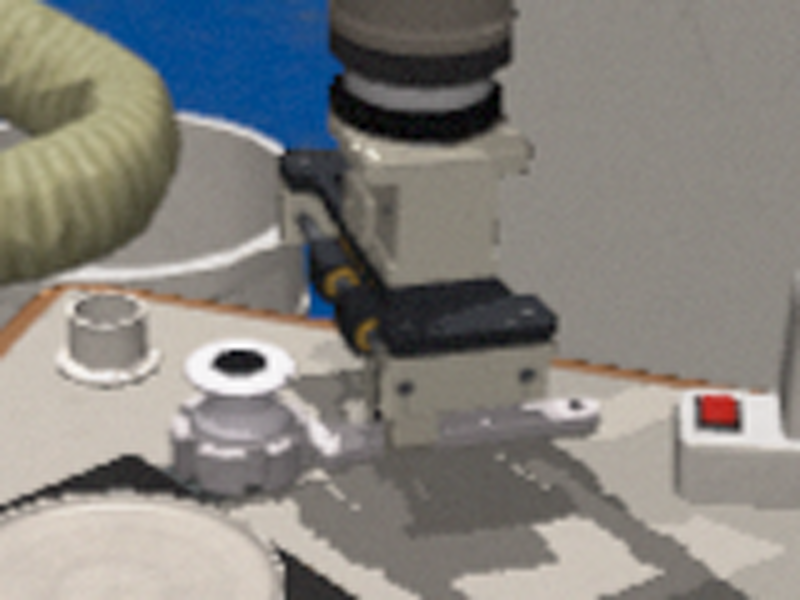

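The hook is round the nut and the tooth is in the slot. Next I set it down on the bench, open the fingers slightly and move out along the handle.

```bash
python3 -m jog '{"xyz":[[0,0,-0.07],[0,0,0],[0,0,0]],"angular":[[0,0,0],[0,0,0],[0,0,0]]}'; python3 -m jog '{"xyz":[[0,0,0],[0,0,0],[0,0,0],[0,0,0],[0,0,0]],"angular":[[0,0,0],[0,0,0],[0,0,0],[0,0,0],[0,0,0]]}' 0.28
```

```text
time: 14.4
tool_pos: [552.1, -329.0, -19.4]
tcp_rot: [-3.131, -0.016, -0.99]
contact_force: [0.1, -0.2, -1.6]
grip_width: 17.4
time: 14.9
tool_pos: [553.0, -329.7, -18.2]
tcp_rot: [-3.13, -0.019, -0.991]
contact_force: [-0.6, 0.2, -0.1]
grip_width: 32.7
```

```bash
python3 -m jog '{"xyz":[[-0.45,-0.29,0],[-0.45,-0.29,0],[-0.45,-0.29,0],[-0.45,-0.29,0],[0,0,0],[0,0,0]],"angular":[[0,0,0],[0,0,0],[0,0,0],[0,0,0],[0,0,0],[0,0,0]]}'; python3 need.py 515 -353.5 -18.5 213.2; python3 - <<'E'
from h import *
im=capture('wrist')[:,:,::-1];cv2.imwrite('pics/w10.png',im)
o=bot.get_obs(); v=o['tool_pos'][:2]-[616.05,-286.97]; print('r',np.hypot(*v),'ang',np.degrees(np.arctan2(*v[::-1]))%360)
E
```

```text
time: 15.5
tool_pos: [512.6, -355.8, -18.0]
tcp_rot: [-3.13, -0.019, -0.992]
contact_force: [0.0, -0.3, 0.1]
grip_width: 32.8
now [ 512.6 -355.8  -18. ] hyaw 213.159580043307 F [ 0.  -0.3  0.1] t 15.5
xyz units [ 0.118  0.115 -0.027] ang units [0.045 0.051 0.006]
r 124.18079359875746 ang 213.65798666564524
```

View pics/w10.png

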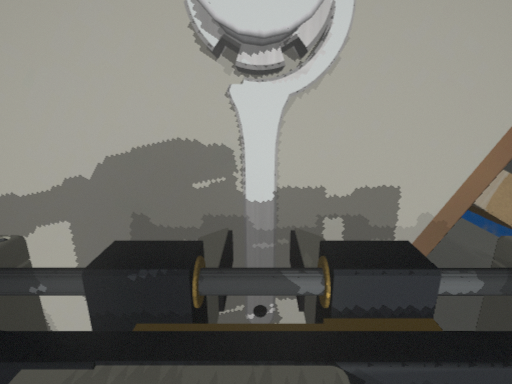

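```bash
cat > st.py <<'E'
from h import *
o=bot.get_obs(); v=o['tool_pos'][:2]-[616.05,-286.97]; r=np.hypot(*v); a=np.arctan2(v[1],v[0]); t=np.array([np.sin(a),-np.cos(a)])
F=o['contact_force'][:2]
print(f"t {o['time']:.2f} r {r:.1f} ang {np.degrees(a)%360:.2f} toolyaw {np.degrees(o['tcp_rot'][2])+270:.2f} z {o['tool_pos'][2]:.1f} Ftan {-F@t:.2f} Frad {F@v/r:.2f} M@axis {-F@t*r/1000:.2f} | tangent {t.round(2)} | g {o['grip_width']:.1f} mz {o['moment'][2]:.2f}")
E
python3 -m jog '{"xyz":[[-0.058,0.09,0],[-0.058,0.09,0],[-0.055,0.092,0],[-0.055,0.092,0],[-0.055,0.092,0]],"angular":[[0,0,-0.167],[0,0,-0.167],[0,0,-0.167],[0,0,-0.167],[0,0,-0.167]]}' >/dev/null; python3 st.py; python3 -m jog '{"xyz":[[0,0,0]],"angular":[[0,0,0]]}'>/dev/null; python3 st.py
```

```text
t 16.05 r 123.0 ang 208.33 toolyaw 207.83 z -18.0 Ftan 0.04 Frad -0.17 M@axis 0.00 | tangent [-0.47  0.88] | g 32.8 mz -0.02
t 16.15 r 122.8 ang 208.16 toolyaw 207.80 z -18.0 Ftan 0.43 Frad 0.35 M@axis 0.05 | tangent [-0.47  0.88] | g 33.3 mz -0.02
```

```bash
python3 -m jog '{"xyz":[[-0.052,0.095,0],[-0.05,0.096,0],[-0.05,0.098,0]],"angular":[[0,0,-0.167],[0,0,-0.167],[0,0,-0.167]]}' >/dev/null; python3 st.py; python3 -m jog '{"xyz":[[-0.046,0.1,0],[-0.045,0.1,0],[-0.045,0.1,0]],"angular":[[0,0,-0.167],[0,0,-0.167],[0,0,-0.167]]}' >/dev/null; python3 st.py
```

```text
t 16.45 r 122.5 ang 205.28 toolyaw 204.57 z -17.7 Ftan 2.50 Frad -0.95 M@axis 0.31 | tangent [-0.43  0.9 ] | g 32.8 mz 0.04
t 16.75 r 122.2 ang 202.57 toolyaw 201.29 z -17.4 Ftan 3.04 Frad -0.59 M@axis 0.37 | tangent [-0.38  0.92] | g 33.2 mz 0.06
```

```bash
python3 -m jog '{"xyz":[[-0.04,0.1,-0.02],[-0.04,0.1,-0.02]],"angular":[[0,0,-0.167],[0,0,-0.167]]}' >/dev/null; python3 st.py; python3 -m jog '{"xyz":[[-0.036,0.1,0],[-0.035,0.1,0]],"angular":[[0,0,-0.167],[0,0,-0.167]]}' >/dev/null; python3 st.py;  python3 -m jog '{"xyz":[[-0.034,0.1,0],[-0.032,0.1,0]],"angular":[[0,0,-0.167],[0,0,-0.167]]}' >/dev/null; python3 st.py
```

```text
t 16.95 r 122.1 ang 200.69 toolyaw 199.10 z -17.9 Ftan 3.20 Frad -1.23 M@axis 0.39 | tangent [-0.35  0.94] | g 32.9 mz 0.05
t 17.15 r 122.1 ang 198.63 toolyaw 196.91 z -17.8 Ftan 3.11 Frad -1.13 M@axis 0.38 | tangent [-0.32  0.95] | g 33.0 mz 0.03
t 17.35 r 122.1 ang 196.46 toolyaw 194.72 z -17.8 Ftan 2.89 Frad -0.54 M@axis 0.35 | tangent [-0.28  0.96] | g 33.3 mz -0.00
```

```bash
python3 - <<'E'
from h import *
im=capture('wrist')[:,:,::-1];cv2.imwrite('pics/w11.png',im)
E
```

```text
(no output)
```

View pics/w11.png

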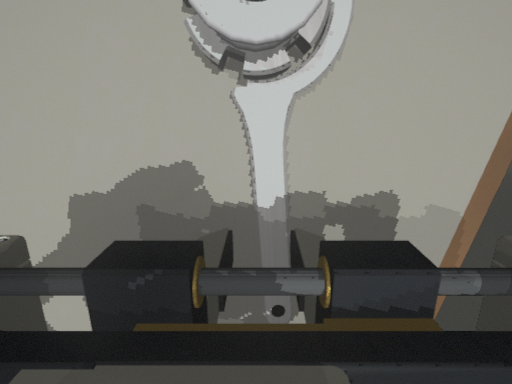

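```bash
for i in 1; do python3 -m jog '{"xyz":[[-0.03,0.102,0]],"angular":[[0,0,-0.15]]}' >/dev/null; python3 st.py; python3 -m jog '{"xyz":[[-0.028,0.102,0]],"angular":[[0,0,-0.15]]}' >/dev/null; python3 st.py;  python3 -m jog '{"xyz":[[-0.026,0.103,0]],"angular":[[0,0,-0.15]]}' >/dev/null; python3 st.py; done
```

```text
t 17.50 r 122.1 ang 195.28 toolyaw 193.74 z -17.8 Ftan 2.93 Frad -1.28 M@axis 0.36 | tangent [-0.26  0.96] | g 32.8 mz 0.08
t 17.60 r 122.2 ang 194.23 toolyaw 192.75 z -17.8 Ftan 2.85 Frad -1.36 M@axis 0.35 | tangent [-0.25  0.97] | g 32.7 mz 0.08
t 17.70 r 122.2 ang 193.15 toolyaw 191.77 z -17.8 Ftan 1.32 Frad -0.62 M@axis 0.16 | tangent [-0.23  0.97] | g 33.1 mz 0.07
```

```bash
python3 -m jog '{"xyz":[[-0.024,0.105,0]],"angular":[[0,0,-0.15]]}' >/dev/null; python3 st.py; python3 -m jog '{"xyz":[[-0.023,0.105,0]],"angular":[[0,0,-0.15]]}' >/dev/null; python3 st.py;  python3 -m jog '{"xyz":[[-0.02,0.105,0]],"angular":[[0,0,-0.15]]}' >/dev/null; python3 st.py
```

```text
t 17.80 r 122.2 ang 192.07 toolyaw 190.79 z -17.8 Ftan 2.93 Frad -0.87 M@axis 0.36 | tangent [-0.21  0.98] | g 33.2 mz 0.05
t 17.90 r 122.3 ang 190.95 toolyaw 189.81 z -17.8 Ftan 2.48 Frad -1.60 M@axis 0.30 | tangent [-0.19  0.98] | g 33.3 mz 0.06
t 18.00 r 122.3 ang 189.87 toolyaw 188.82 z -17.8 Ftan 1.53 Frad -1.22 M@axis 0.19 | tangent [-0.17  0.99] | g 33.4 mz 0.01
```

```bash
python3 -m jog '{"xyz":[[-0.018,0.105,0]],"angular":[[0,0,-0.15]]}' >/dev/null; python3 st.py; python3 -m jog '{"xyz":[[-0.016,0.105,0]],"angular":[[0,0,-0.15]]}' >/dev/null; python3 st.py
```

```text
t 18.10 r 122.4 ang 188.78 toolyaw 187.84 z -17.8 Ftan 2.60 Frad -0.17 M@axis 0.32 | tangent [-0.15  0.99] | g 33.2 mz 0.02
t 18.20 r 122.4 ang 187.69 toolyaw 186.86 z -17.8 Ftan 2.34 Frad -1.22 M@axis 0.29 | tangent [-0.13  0.99] | g 33.3 mz 0.05
```

```bash
python3 -m jog '{"xyz":[[-0.014,0.105,0]],"angular":[[0,0,-0.15]]}' >/dev/null; python3 st.py; python3 -m jog '{"xyz":[[-0.012,0.105,0]],"angular":[[0,0,-0.15]]}' >/dev/null; python3 st.py
```

```text
t 18.30 r 122.4 ang 186.61 toolyaw 185.88 z -17.8 Ftan 3.00 Frad -1.31 M@axis 0.37 | tangent [-0.12  0.99] | g 33.2 mz 0.07
t 18.40 r 122.4 ang 185.53 toolyaw 184.90 z -17.8 Ftan 2.55 Frad -1.13 M@axis 0.31 | tangent [-0.1  1. ] | g 33.3 mz 0.02
```

```bash
python3 -m jog '{"xyz":[[-0.01,0.105,0]],"angular":[[0,0,-0.15]]}' >/dev/null; python3 st.py; python3 -m jog '{"xyz":[[-0.008,0.105,0]],"angular":[[0,0,-0.15]]}' >/dev/null; python3 st.py
```

```text
t 18.50 r 122.5 ang 184.46 toolyaw 183.92 z -17.8 Ftan 2.25 Frad -2.08 M@axis 0.28 | tangent [-0.08  1.  ] | g 33.2 mz 0.07
t 18.60 r 122.5 ang 183.41 toolyaw 182.94 z -17.8 Ftan 2.34 Frad -1.68 M@axis 0.29 | tangent [-0.06  1.  ] | g 32.9 mz 0.03
```

```bash
python3 -m jog '{"xyz":[[-0.006,0.105,0]],"angular":[[0,0,-0.15]]}' >/dev/null; python3 st.py; python3 -m jog '{"xyz":[[-0.004,0.105,0]],"angular":[[0,0,-0.15]]}' >/dev/null; python3 st.py
```

```text
t 18.70 r 122.5 ang 182.33 toolyaw 181.95 z -17.8 Ftan 3.62 Frad -1.69 M@axis 0.44 | tangent [-0.04  1.  ] | g 33.1 mz 0.02
t 18.80 r 122.6 ang 181.27 toolyaw 180.97 z -17.8 Ftan 2.25 Frad -1.57 M@axis 0.28 | tangent [-0.02  1.  ] | g 33.3 mz 0.00
```

```bash
python3 -m jog '{"xyz":[[-0.002,0.105,0]],"angular":[[0,0,-0.15]]}' >/dev/null; python3 st.py; python3 -m jog '{"xyz":[[0,0.105,0]],"angular":[[0,0,-0.15]]}' >/dev/null; python3 st.py
```

```text
t 18.90 r 122.6 ang 180.19 toolyaw 179.99 z -17.8 Ftan 2.90 Frad -1.97 M@axis 0.36 | tangent [-0.  1.] | g 33.0 mz 0.02
t 19.00 r 122.6 ang 179.14 toolyaw 179.01 z -17.8 Ftan 3.25 Frad -1.61 M@axis 0.40 | tangent [0.01 1.  ] | g 32.8 mz 0.03
```

```bash
python3 -m jog '{"xyz":[[0.002,0.105,0]],"angular":[[0,0,-0.15]]}' >/dev/null; python3 st.py; python3 -m jog '{"xyz":[[0.004,0.105,0]],"angular":[[0,0,-0.15]]}' >/dev/null; python3 st.py
```

```text
t 19.10 r 122.6 ang 178.07 toolyaw 178.03 z -17.8 Ftan 2.82 Frad -1.61 M@axis 0.35 | tangent [0.03 1.  ] | g 33.0 mz 0.08
t 19.20 r 122.6 ang 177.00 toolyaw 177.05 z -17.8 Ftan 2.74 Frad -1.71 M@axis 0.34 | tangent [0.05 1.  ] | g 33.0 mz 0.05
```

```bash
python3 -m jog '{"xyz":[[0.006,0.105,0]],"angular":[[0,0,-0.15]]}' >/dev/null; python3 st.py; python3 -m jog '{"xyz":[[0.008,0.105,0]],"angular":[[0,0,-0.15]]}' >/dev/null; python3 st.py
```

```text
t 19.30 r 122.4 ang 176.12 toolyaw 176.07 z -17.7 Ftan 4.67 Frad -2.28 M@axis 0.57 | tangent [0.07 1.  ] | g 33.2 mz 0.05
t 19.40 r 122.2 ang 175.30 toolyaw 175.10 z -17.5 Ftan 6.02 Frad -1.13 M@axis 0.74 | tangent [0.08 1.  ] | g 33.2 mz 0.04
```

```bash
python3 -m jog '{"xyz":[[0.01,0.105,0]],"angular":[[0,0,-0.15]]}' >/dev/null; python3 st.py; python3 -m jog '{"xyz":[[0.011,0.08,0]],"angular":[[0,0,-0.12]]}' >/dev/null; python3 st.py
```

```text
t 19.50 r 122.1 ang 174.55 toolyaw 174.13 z -17.4 Ftan 5.99 Frad -0.21 M@axis 0.73 | tangent [0.09 1.  ] | g 32.9 mz 0.05
t 19.60 r 121.9 ang 174.10 toolyaw 173.34 z -17.3 Ftan 6.90 Frad -0.52 M@axis 0.84 | tangent [0.1  0.99] | g 33.2 mz 0.10
```

The seal has begun to load: the moment rises from about 0.34 to 0.84 N m between roughly 177° and 174°. A little more to reach about 1.1 N m (7 N at the handle end).

```bash
python3 -m jog '{"xyz":[[0.012,0.085,0]],"angular":[[0,0,-0.1]]}' >/dev/null; python3 st.py; python3 -m jog '{"xyz":[[0.012,0.085,0]],"angular":[[0,0,-0.1]]}' >/dev/null; python3 st.py
```

```text
t 19.70 r 121.8 ang 173.70 toolyaw 172.68 z -17.1 Ftan 6.46 Frad 0.12 M@axis 0.79 | tangent [0.11 0.99] | g 32.7 mz 0.04
t 19.80 r 121.7 ang 173.34 toolyaw 172.02 z -16.9 Ftan 7.23 Frad -1.11 M@axis 0.88 | tangent [0.12 0.99] | g 33.3 mz 0.05
```

```bash
python3 -m jog '{"xyz":[[0.013,0.1,-0.01]],"angular":[[0,0,-0.08]]}' >/dev/null; python3 st.py; python3 -m jog '{"xyz":[[0.013,0.1,-0.01]],"angular":[[0,0,-0.08]]}' >/dev/null; python3 st.py;python3 -m jog '{"xyz":[[0.0,0.0,0]],"angular":[[0,0,0]]}' >/dev/null; python3 st.py
```

```text
t 19.90 r 121.6 ang 172.93 toolyaw 171.49 z -16.9 Ftan 8.53 Frad -0.66 M@axis 1.04 | tangent [0.12 0.99] | g 32.6 mz 0.06
t 20.00 r 121.6 ang 172.57 toolyaw 170.95 z -16.8 Ftan 8.18 Frad -0.02 M@axis 0.99 | tangent [0.13 0.99] | g 33.5 mz 0.11
t 20.10 r 121.6 ang 172.90 toolyaw 170.90 z -16.7 Ftan 4.71 Frad -0.33 M@axis 0.57 | tangent [0.12 0.99] | g 33.3 mz 0.07
```

Peak was about 1.0 N m, and the nut is firm by both the force and angle estimates. Now I ease the handle back about 5° with the other finger.

```bash
python3 -m jog '{"xyz":[[-0.03,-0.25,-0.03],[-0.03,-0.25,-0.03],[-0.02,-0.12,0]],"angular":[[0,0,0.3],[0,0,0.3],[0,0,0.2]]}' >/dev/null; python3 st.py;python3 -m jog '{"xyz":[[-0.005,-0.1,0],[0,-0.1,0]],"angular":[[0,0,0.15],[0,0,0.15]]}' >/dev/null; python3 st.py;python3 -m jog '{"xyz":[[0,-0.1,0],[0,-0.1,0]],"angular":[[0,0,0.15],[0,0,0.15]]}' >/dev/null; python3 st.py
```

```text
t 20.40 r 124.6 ang 177.62 toolyaw 175.73 z -18.7 Ftan 0.85 Frad -0.29 M@axis 0.11 | tangent [0.04 1.  ] | g 32.9 mz -0.03
t 20.60 r 125.6 ang 178.96 toolyaw 177.60 z -19.1 Ftan -0.21 Frad -0.99 M@axis -0.03 | tangent [0.02 1.  ] | g 33.1 mz -0.04
t 20.80 r 125.8 ang 180.64 toolyaw 179.53 z -19.2 Ftan 0.13 Frad 0.19 M@axis 0.02 | tangent [-0.01  1.  ] | g 33.0 mz 0.02
```

```bash
python3 - <<'E'
from h import *
im=capture('wrist')[:,:,::-1];cv2.imwrite('pics/w12.png',im)
E
```

```text
(no output)
```

View pics/w12.png

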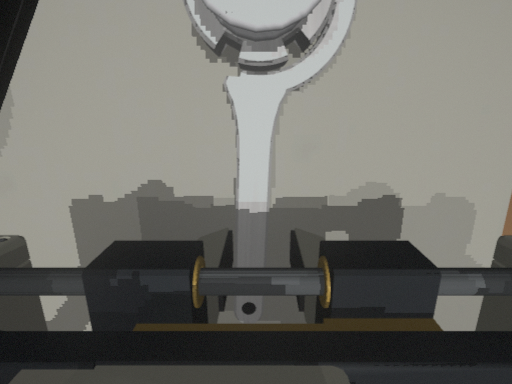

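```bash
python3 -m jog '{"xyz":[[0,-0.1,0.02],[0,-0.1,0],[0,-0.1,0]],"angular":[[0,0,0.15],[0,0,0.15],[0,0,0.15]]}' >/dev/null; python3 st.py;python3 -m jog '{"xyz":[[0.005,-0.1,0],[0.005,-0.1,0]],"angular":[[0,0,0.15],[0,0,0.15]]}' >/dev/null; python3 st.py;python3 -m jog '{"xyz":[[0.008,-0.1,0],[0.008,-0.1,0]],"angular":[[0,0,0.15],[0,0,0.15]]}' >/dev/null; python3 st.py; python3 - <<'E'
from h import *
im=capture('wrist')[:,:,::-1];cv2.imwrite('pics/w13.png',im)
E
```

```text
t 21.15 r 126.2 ang 183.45 toolyaw 182.48 z -18.9 Ftan -0.85 Frad 0.17 M@axis -0.11 | tangent [-0.06  1.  ] | g 33.0 mz 0.01
t 21.35 r 126.4 ang 185.34 toolyaw 184.43 z -18.9 Ftan -1.25 Frad 0.18 M@axis -0.16 | tangent [-0.09  1.  ] | g 33.2 mz 0.02
t 21.55 r 126.6 ang 187.29 toolyaw 186.40 z -18.9 Ftan -0.23 Frad 0.15 M@axis -0.03 | tangent [-0.13  0.99] | g 33.4 mz -0.00
```

View pics/w13.png

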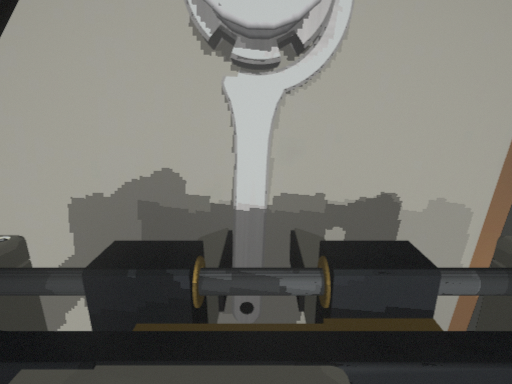

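```bash
python3 - <<'E'
from h import *
p=camera_params('wrist'); o=bot.get_obs()
im=cv2.imread('pics/w13.png'); g=cv2.GaussianBlur(cv2.cvtColor(im,cv2.COLOR_BGR2GRAY),(3,3),0).astype(int)
for y in (150,165,180,195): print(y,g[y,226:280])
E
```

```text
150 [160 160 160 160 155 139 120 119 133 149 164 180 191 194 194 194 193 193
 194 194 194 194 194 194 194 194 193 193 194 194 194 194 194 194 194 194
 194 194 194 193 186 169 153 148 148 152 157 159 159 159 159 159 159 159]
165 [159 159 160 159 159 160 158 149 133 126 146 176 191 194 193 193 193 193
 193 193 193 193 194 194 193 193 194 194 194 194 194 193 193 193 194 194
 193 193 192 185 168 152 147 146 144 144 146 151 158 160 160 159 159 159]
180 [158 159 159 159 159 154 139 129 136 150 167 183 191 193 193 193 193 193
 193 193 193 194 194 193 193 193 192 193 193 193 193 193 193 193 193 193
 193 193 188 173 155 146 144 143 145 151 157 159 159 159 159 159 159 159]
195 [158 158 158 158 153 136 120 124 138 148 166 185 192 192 192 192 193 193
 192 192 192 192 192 192 191 191 191 190 191 191 192 192 192 192 193 192
 192 189 176 159 148 145 145 150 157 158 156 150 143 141 141 142 141 138]
```

```bash
python3 - <<'E'
from h import *
p=camera_params('wrist'); o=bot.get_obs()
P=np.array([plane(p,(x,y),10)[:2] for x,y in [(251.75,150),(251.35,165),(250.75,180),(250.25,195)]])
u=P[-1]-P[0];u/=np.hypot(*u); n=np.array([616.05,-286.97])
print(P.round(1),'yaw',np.degrees(np.arctan2(u[1],u[0]))%360,'tool',o['tool_pos'],np.degrees(o['tcp_rot'][2])+270)
ys=np.array([-u[1],u[0]]); print('axis offset of line from nut (ys)',(P[0]-n)@ys,'tool offset from line',(o['tool_pos'][:2]-P[0])@ys)
h=(P.mean(0)-n); print('angle from nut',np.degrees(np.arctan2(h[1],h[0]))%360)
tgt=P[0]+u*((n-P[0])@u+78); print('point at 78',tgt)
E
```

```text
[[ 546.3 -291.7]
 [ 538.6 -292.3]
 [ 530.7 -292.8]
 [ 522.5 -293.4]] yaw 184.04747834475668 tool [ 490.5784903  -303.38769038  -18.8687138 ] 186.4352652295052
axis offset of line from nut (ys) -0.2246189115510143 tool offset from line 7.745195808532264
angle from nut 183.89899408907615
point at 78 [ 538.22868521 -292.25142191]
```

```bash
python3 -m jog '{"xyz":[[0.05,0.4,0.02],[0.6,0.06,0],[0.6,0.06,0],[0.6,0.05,0],[0.4,0.03,0],[0,0,0],[0,0,0]],"angular":[[0,0,-0.2],[0,0,-0.2],[0,0,0],[0,0,0],[0,0,0],[0,0,0],[0,0,0]]}'; python3 need.py 538.2 -291.5 -19.4 184.05
```

```text
time: 22.3
tool_pos: [538.3, -292.4, -18.5]
tcp_rot: [-3.132, -0.031, -1.499]
contact_force: [-1.1, 0.0, 0.9]
grip_width: 33.2
now [ 538.3 -292.4  -18.5] hyaw 184.10005685427316 F [-1.1  0.   0.9] t 22.3
xyz units [-0.003  0.045 -0.047] ang units [ 0.185  0.014 -0.008]
```

```bash
python3 -m jog '{"xyz":[[0,0.045,-0.05],[0,0,0]],"angular":[[0.18,0.01,0],[0,0,0]]}' >/dev/null; python3 need.py 538.2 -291.5 -19.4 184.05;  python3 -m jog '{"xyz":[[0,0,0],[0,0,0],[0,0,0],[0,0,0],[0,0,0],[0,0,0]],"angular":[[0,0,0],[0,0,0],[0,0,0],[0,0,0],[0,0,0],[0,0,0]]}' 1;  python3 - <<'E'
from h import *
im=capture('wrist')[:,:,::-1];cv2.imwrite('pics/w14.png',im)
E
```

```text
now [ 537.6 -291.3  -19.7] hyaw 184.1154460666152 F [0.8 1.  0.2] t 22.5
xyz units [ 0.032 -0.01   0.014] ang units [-0.014 -0.004 -0.011]
time: 23.1
tool_pos: [536.8, -291.8, -19.7]
tcp_rot: [-3.132, -0.01, -1.5]
contact_force: [0.7, -0.6, 0.5]
grip_width: 17.9
```

View pics/w14.png

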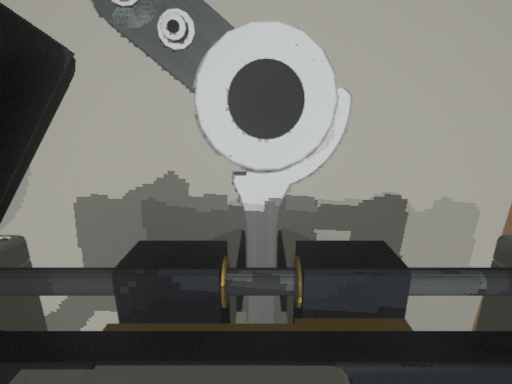

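```bash
python3 -m jog '{"xyz":[[0,0,0.06],[0.006,-0.1,0],[0.006,-0.1,0]],"angular":[[0,0,0],[0,0,0],[0,0,0]]}'; python3 st.py;  python3 -m jog '{"xyz":[[0.006,-0.12,0],[0.006,-0.12,0],[0.006,-0.12,0]],"angular":[[0,0,0],[0,0,0],[0,0,0]]}'
```

```text
time: 23.45
tool_pos: [536.3, -295.3, -19.1]
tcp_rot: [-3.134, -0.009, -1.5]
contact_force: [-0.7, 0.1, -1.7]
grip_width: 17.5
t 23.45 r 80.2 ang 185.98 toolyaw 184.07 z -19.1 Ftan -0.17 Frad 0.67 M@axis -0.01 | tangent [-0.1   0.99] | g 17.5 mz 0.02
time: 23.75
tool_pos: [536.4, -303.0, -19.4]
tcp_rot: [-3.135, -0.008, -1.5]
contact_force: [0.7, 0.0, -1.5]
grip_width: 17.3
```

```bash
python3 -m jog '{"xyz":[[0.02,-0.45,0],[0.02,-0.45,0],[0.02,-0.45,0],[0.02,-0.35,0],[0,0,0]],"angular":[[0,0,0],[0,0,0],[0,0,0],[0,0,0],[0,0,0]]}'; python3 -m jog '{"xyz":[[0,0,0.5],[0,0,1],[0,0,1],[0,0,1],[0,0,1],[0,0,1],[0,0,0.3],[0,0,0]],"angular":[[0,0,0],[0,0,0],[0,0,0],[0,0,0],[0,0,0],[0,0,0],[0,0,0],[0,0,0]]}';python3 need.py 425 -235 100 178
```

```text
time: 24.25
tool_pos: [538.2, -341.4, -19.5]
tcp_rot: [-3.134, -0.009, -1.501]
contact_force: [-0.5, -1.3, -2.3]
grip_width: 17.2
time: 25.05
tool_pos: [537.1, -338.8, 104.3]
tcp_rot: [-3.135, -0.008, -1.5]
contact_force: [0.1, -0.3, -2.3]
grip_width: 17.9
now [ 537.1 -338.8  104.3] hyaw 184.07652444077763 F [ 0.1 -0.3 -2.3] t 25.05
xyz units [-5.605  5.19  -0.216] ang units [-0.041 -0.029 -1.012]
```

```bash
python3 -m jog '{"xyz":[[-0.76,0.7,0],[-0.76,0.7,0],[-0.76,0.7,0],[-0.76,0.7,0],[-0.76,0.7,0],[-0.76,0.7,0],[-0.7,0.64,0],[0,0,0],[0,0,0]],"angular":[[0,0,-0.14],[0,0,-0.14],[0,0,-0.14],[0,0,-0.14],[0,0,-0.14],[0,0,-0.14],[0,0,-0.1],[0,0,0],[0,0,0]]}';python3 need.py 425 -235 -19 178
```

```text
time: 25.95
tool_pos: [423.9, -234.3, 96.6]
tcp_rot: [3.138, 0.0, -1.601]
contact_force: [0.6, -0.9, -2.1]
grip_width: 17.6
now [ 423.9 -234.3   96.6] hyaw 178.27100783727204 F [ 0.6 -0.9 -2.1] t 25.95
xyz units [ 0.056 -0.033 -5.782] ang units [-0.121 -0.12  -0.044]
```

```bash
python3 -m jog '{"xyz":[[0.03,0,-0.8],[0,0,-1],[0,0,-1],[0,0,-1],[0,0,-0.8],[0,0,-0.4],[0,0,0]],"angular":[[-0.06,-0.06,0],[-0.06,-0.06,0],[0,0,0],[0,0,0],[0,0,0],[0,0,0],[0,0,0]]}';python3 need.py 425 -235 -19 178
```

```text
time: 26.65
tool_pos: [429.9, -239.3, -8.1]
tcp_rot: [-3.126, -0.016, -1.601]
contact_force: [0.3, 0.1, -1.5]
grip_width: 17.7
now [ 429.9 -239.3   -8.1] hyaw 178.29262715216635 F [ 0.3  0.1 -1.5] t 26.65
xyz units [-0.245  0.216 -0.544] ang units [ 0.042  0.053 -0.05 ]
```

```bash
python3 -m jog '{"xyz":[[0,0,-0.25],[0,0,-0.15],[0,0,0]],"angular":[[0.04,0.05,0],[0,0,0],[0,0,0]]}';python3 -m jog '{"xyz":[[0,0,-0.08],[0,0,-0.05],[0,0,0]],"angular":[[0,0,0],[0,0,0],[0,0,0]]}';python3 need.py 425 -235 -19.4 178
```

```text
time: 26.95
tool_pos: [431.4, -240.6, -15.6]
tcp_rot: [-3.13, -0.014, -1.601]
contact_force: [1.0, 0.5, -2.1]
grip_width: 17.7
time: 27.25
tool_pos: [432.1, -241.1, -17.3]
tcp_rot: [-3.128, -0.015, -1.601]
contact_force: [-0.0, -0.0, -2.3]
grip_width: 17.9
now [ 432.1 -241.1  -17.3] hyaw 178.29410943034244 F [-0.  -0.  -2.3] t 27.25
xyz units [-0.354  0.304 -0.104] ang units [ 0.029  0.038 -0.05 ]
```

```bash
python3 -m jog '{"xyz":[[0,0,-0.08],[0,0,-0.04],[0,0,0]],"angular":[[0.02,0.03,0],[0,0,0],[0,0,0]]}';python3 -m jog '{"xyz":[[0,0,-0.04],[0,0,0]],"angular":[[0,0,0],[0,0,0]]}'
```

```text
time: 27.55
tool_pos: [432.2, -241.1, -19.5]
tcp_rot: [-3.131, -0.013, -1.6]
contact_force: [0.3, 0.4, -1.4]
grip_width: 17.7
time: 27.75
tool_pos: [432.4, -241.3, -19.6]
tcp_rot: [-3.13, -0.014, -1.6]
contact_force: [0.6, 0.4, -2.8]
grip_width: 17.0
```

Release wide, then lift straight up and look.

```bash
python3 -m jog '{"xyz":[[0,0,0],[0,0,0],[0,0,0],[0,0,0],[0,0,0],[0,0,0],[0,0,0]],"angular":[[0,0,0],[0,0,0],[0,0,0],[0,0,0],[0,0,0],[0,0,0],[0,0,0]]}' 0;python3 -m jog '{"xyz":[[0,0,0.3],[0,0,0.7],[0,0,1],[0,0,1],[0,0,1],[0,0,1],[0,0,1],[0,0,0],[0,0,0]],"angular":[[0,0,0],[0,0,0],[0,0,0],[0,0,0],[0,0,0],[0,0,0],[0,0,0],[0,0,0],[0,0,0]]}'; python3 - <<'E'
from h import *
import pickle
p=camera_params('wrist');im=capture('wrist')[:,:,::-1];cv2.imwrite('pics/w15.png',im)
cv2.imwrite('pics/s15.png',capture('side')[:,:,::-1])
cv2.imwrite('pics/t15.png',capture('top')[:,:,::-1])
E
```

```text
time: 28.45
tool_pos: [433.0, -241.8, -19.3]
tcp_rot: [-3.129, -0.015, -1.6]
contact_force: [-0.0, 0.4, 0.2]
grip_width: 45.7
time: 29.35
tool_pos: [432.0, -241.0, 107.5]
tcp_rot: [-3.129, -0.015, -1.6]
contact_force: [-0.3, 0.5, 0.3]
grip_width: 45.8
```

View pics/w15.png

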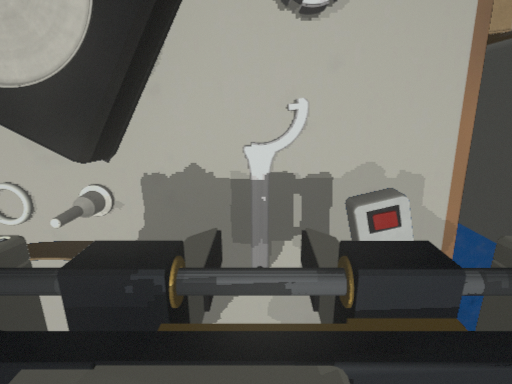

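View pics/s15.png

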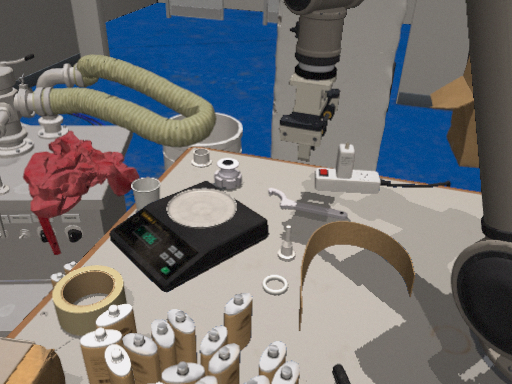

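View pics/t15.png

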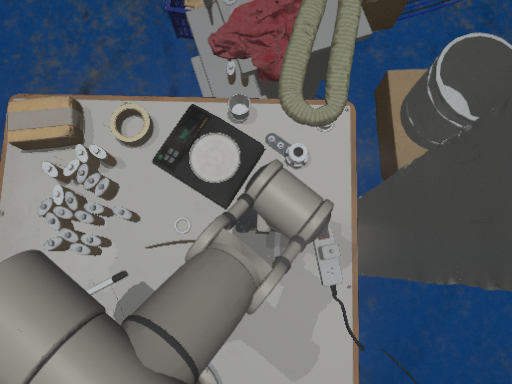

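The spanner lies flat with its tooth near wrist pixel (292,106), and the small parts are where they were. One more look over the nut to check its slots did not swing back.

```bash
python3 -m jog '{"xyz":[[0.8,-0.45,0.2],[0.8,-0.45,0.2],[0.8,-0.45,0.2],[0.8,-0.45,0],[0.8,-0.45,0],[0,0,0],[0,0,0]],"angular":[[0,0,0],[0,0,0],[0,0,0],[0,0,0],[0,0,0],[0,0,0],[0,0,0]]}'; python3 - <<'E'
from h import *
import pickle
p=camera_params('wrist');im=capture('wrist')[:,:,::-1];cv2.imwrite('pics/w16.png',im);pickle.dump(p,open('w16.pkl','wb'))
x,y=proj(p,(616,-287,26)).astype(int);y=max(y,60);print(x-80,y-60)
cv2.imwrite('pics/w16c.png',crop(im,x-80,y-60,x+80,y+60,5))
E
```

```text
time: 30.2
tool_pos: [510.2, -284.2, 110.6]
tcp_rot: [3.139, -0.004, -1.6]
contact_force: [-0.1, 0.7, 0.3]
grip_width: 45.9
180 11
```

View pics/w16c.png

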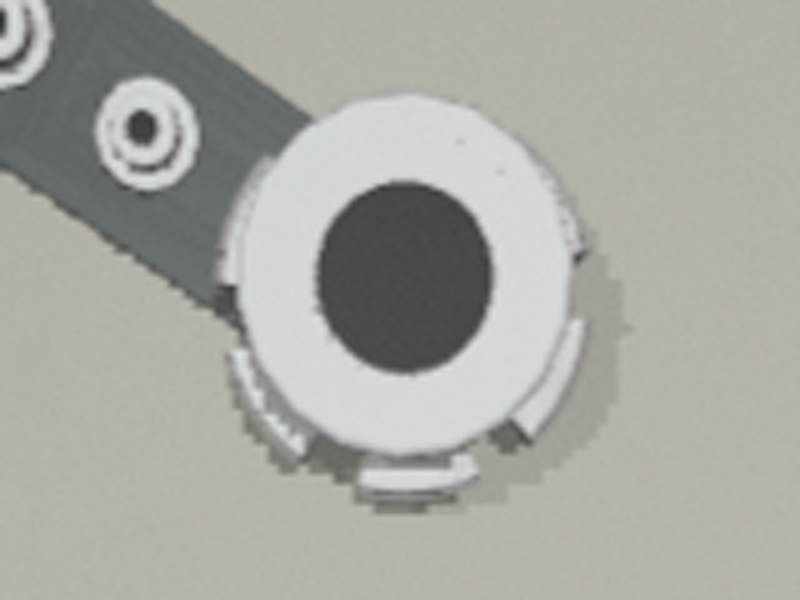

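```bash
python3 - <<'E'
from h import *
import pickle
p=pickle.load(open('w16.pkl','rb'))
f=lambda x,y,z:plane(p,((x+.5)/5-.5+180,(y+.5)/5-.5+11),z)[:2]
n=f(405,277,55);print(n)
for q in [((582,255),(584,320)),((532,440),(478,465)),((360,485),(302,453)),((235,350),(220,285))]:
    a,b=[f(*k,26)-n for k in q]; print([(round(np.hypot(*k),1),round(np.degrees(np.arctan2(k[1],k[0])),1)) for k in (a,b)], np.degrees(np.arctan2(*((a/np.hypot(*a)+b/np.hypot(*b))[::-1]))).round(1)%60)
E
```

```text
[ 616.5165998  -287.26209752]
[(np.float64(29.8), np.float64(-78.6)), (np.float64(29.8), np.float64(-97.7))] 31.799999999999997
[(np.float64(30.8), np.float64(-137.4)), (np.float64(28.9), np.float64(-156.2))] 33.19999999999999
[(np.float64(30.3), np.float64(163.8)), (np.float64(29.7), np.float64(142.6))] 33.19999999999999
[(np.float64(29.2), np.float64(103.8)), (np.float64(30.4), np.float64(84.2))] 34.0
```

```bash
python3 - <<'E'
from h import *
a=[]
for n in (11,12,13):
    im=cv2.imread(f'pics/w{n}.png'); a.append(crop(im,180,0,350,90,4))
cv2.imwrite('pics/cmp.png',cv2.resize(np.vstack(a),None,fx=.55,fy=.55) if False else np.vstack(a)[:, :][:1080:1])
for i,x in zip((11,12,13),a): cv2.imwrite(f'pics/cmp{i}.png',x)
E
```

```text
(no output)
```

View pics/cmp12.png

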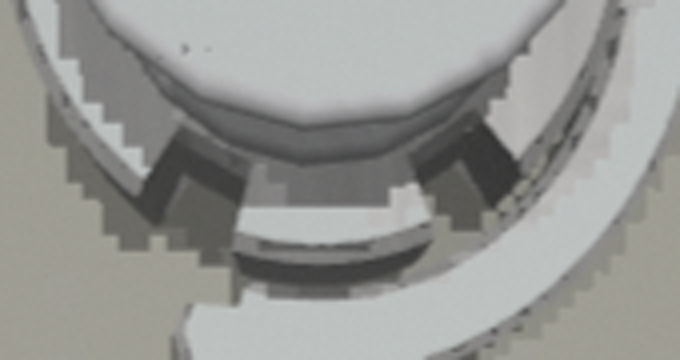

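View pics/cmp13.png

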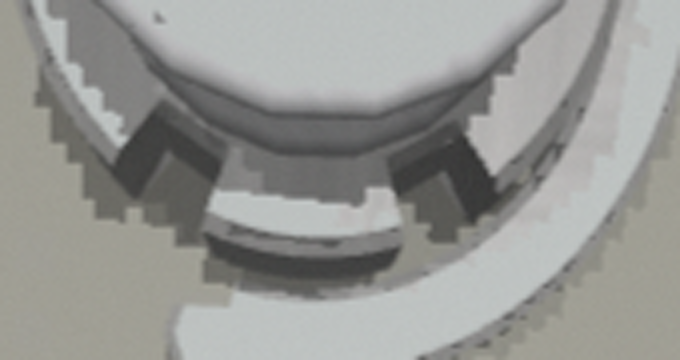

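```bash
python3 - <<'E'
from plant import bot
print(bot.get_obs()['contact_force'],bot.get_obs()['time']); print(bot.close_job())
E
```

```text
[-0.70232546 -0.63241296 -0.24496409] 30.25
the job is handed in; nothing more can be done
None
```

I tightened the nut with the hook spanner, laid the spanner flat on the bench and handed the job in at 30 s. No verdict was reported.

- **Tightening:** I hooked the spanner flat round the nut and swung it clockwise, pushing at about 122 mm from the nut's axis. I used that point rather than the handle end so the gripper body stayed clear of the power strip. Drag held at about 0.34 N m until the seal began to load near the end of the swing. I stopped at about 1.0 N m, which is roughly 6.5 N at the handle end. From the force I estimate 1.2–1.6 mm of slot travel past the seal point; from the tool angle about 2 mm.
- **Taking off:** I eased the handle back about 7°, slid the spanner out with no noticeable resistance, and laid it down with its hook centre about 115 mm and its tooth about 109 mm from the nut's axis.
- **Last checks:** The pictures show the spanner flat on the bench and the small parts apparently unmoved. The gripper was raised clear and read no contact force.

**Checks that failed or disagreed:**
- The first grasp closed on nothing, because the fingertips sit about 20 mm above the reported tool point. I lowered the gripper and gripped again.
- The slots measured about 30° of turn, while the push angle implied about 32°. I put this down to camera error and finger flex. Comparing the pictures from before and after easing back suggested the nut had not turned back, but that comparison was rough.

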